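# Emboss a wooden place card and lay it on the plate

## Robot

A 6-joint arm with a two-finger parallel gripper is mounted at the origin on the work surface. World frame = base frame: x ahead of the robot, y to its left, z up, the work surface at z = 0. Lengths are in m, angles in rad, forces in N, time in s.
With the tool pointing down it reaches from about 0.25 to 0.775 m from the base axis. Payload 4 kg.
Tool frame: the origin (TCP) lies at the centre of the arm's flange, where the gripper is bolted on; the fingertips stand ahead of it and the grasp point (between the pads) lies 180 mm ahead of it (robot.tcp_to_tips is the z of the fingertips in the tool frame, in m); z points along the fingers, y is the direction in which the jaws open and shut (so a half turn about z gives the same grasp; the last joint's range is limited). The gripper opens to 94 mm and grips with 3 to 60 N. Pads are 16 mm wide; open, the fingers measure 119 mm over their backs; the gripper's body (75 mm by 177 mm) begins 78 mm behind the grasp point.
Start: joints at [-1.213, 0.087, 1.371, -0, 1.684, -0.103], TCP at [0.245, -0.493, 0.405] pointing down, gripper open.
Joint ranges: [-3.1, 3.1], [-0.76, 2.03], [0.27, 2.55], [-1.08, 4.22], [0.17, 2.65], [-2.57, 2.57]. Speed limits (rad/s): [2.79, 2.79, 3.14, 3.14, 3.14, 3.14].

## Interface

Orientations are given as [roll, pitch, yaw] about the fixed x, y, z axes, in that order (R = Rz(yaw) Ry(pitch) Rx(roll)).
In Python, from bench import robot gives the robot as it stands.
- The arm moves only by the tool move_arm, never from a script. Its argument "increments" is a list that holds one entry, the list of rows, each a list of 7 numbers: the opening, from 0 (shut) to 1 (fully open), then the shift along the tool's x, y, z as a fraction of full scale, then the turn, a rotation vector about the tool's x, y, z as a fraction of full scale. In form: [[[jaw, dx, dy, dz, rx, ry, rz], ...]]. A call has 1 to 8 rows; each row is the pose to reach, as a shift and turn from the pose commanded when the call began, along the tool's axes at that moment; what a row does not reach only later rows make up. Full scale, the value 1, is 0.1 m for a shift and pi/2 rad for a turn. A row lasts 1/12 s, in which the tool goes at most 41.7 mm and 7.16 degrees, less where a joint would pass 70% of its speed; a pose out of reach is approached as far as the arm can. A call with a number of a shift or a turn outside -1 to 1 is refused whole. A call with a gripper value outside its range is refused whole. The fingers move at their own pace and stop on an object; the grip force is fixed at half the most. Time passes only in rows, so rows that repeat a pose let the fingers close. It gives the time, the measured TCP pose, the force and the opening at its end, in the units of the state.
- robot.get_obs(): the state, without advancing time (a new reading comes with each control period).
- robot.snapshot(name): name is "scene" or "top" or "wrist"; returns (picture, depth): 384x512x3 uint8, red, green, blue; 384x512 float32, m along the optical axis (not along the pixel's ray), 0 where there is no reading.
- robot.camera_params(name): a dict with "mtx" (3x3 intrinsics, pixels), "R" (3x3) and "t" (3): a world point X has camera coordinates R X + t. Camera axes: x right, y down, z forward; pixel columns grow to the right and rows downward; lengths in m; the calibration is good to about 2 mm. The wrist camera is an equidistant fisheye: a pixel r from the principal point sees the ray r / f radians off the axis. A picture is of the moment at which its call begins: read the wrist's pose just before it. camera_params takes no time and is no camera call; for the wrist camera it gives the pose at the moment of the call.
- robot.close_job(): hands the job in, once; it reports no verdict.
The state is a dict: "time": time; "joint_positions": joint angles; "qvel": joint speeds; "joint_torque": joint torques, N m; "tool_pos": TCP position; "ee_rot": TCP orientation; "wrist_force": force on the tool from outside, world axes, zero at the start; "wrist_torque": the same for the moment, N m; "width": finger opening in m.
Only numpy, scipy, OpenCV 4.12 (cv2) and the standard library are available. Lean on these libraries where they do the work, as an engineer would, in place of code of your own. Each camera call takes 0.05 s, during which the arm holds its last target.

## Task

Slide the thin wooden place card lying on the small block into the throat of the embossing press until it is fully home against the stop, let go of it, then push the press's sprung plunger knob all the way down on it, hold it there for a moment and let it rise again. Then draw the card out and lay it gently, without dropping it, flat in the middle of the dinner plate, lengthwise in line with the fork and knife. Never work the press without the card fully home in it, and leave the glasses, cutlery and other tableware where they are.

Things in the scene. Friction and masses are not known exactly. Their poses are not given: they have to be found in the camera images.
- card: The place card: a plain pale wooden board 135 x 52 x 6 mm, 35 g, lying flat and loose, overhanging all round, on the block. Origin: centre of its underside; x along its 135 mm length, y across its 52 mm width, z up. The two ends and two faces are alike.
- block: Fixed dark wooden block, 100 x 30 x 28 mm high, that carries the card at the start. Origin: centre of its underside; x along its length. It is narrower than the card, so that fingers can close on the card's long edges from above on either side of it.
- press: Dark steel hand embossing press, fixed. Origin: on the table, below the stop face; x points into the throat (the card slides in along +x), y across, z up. Base 185 x 90 x 12 mm high, x -120 to 65 mm. Column behind the stop: x 0 to 55, 50 wide, 98 high. Card fully home: its origin at (-67.5, 0, 36) mm in this frame, its length along x, 91 mm of it sticking out of the throat.
- press_stop (a point): On the stop face at bed level: (0, 0, 36) mm in the press frame. The bed is flat at z = 36: the throat floor, 72 mm wide, from x = -42 to the stop at 0, with two side guides 10 mm high (x -39 to -1) that leave 58 mm for the card's width.
- throat_mouth (a point): Middle of the throat's mouth at bed level: (-44, 0, 36) mm in the press frame. In front of it a narrow tongue 30 mm wide, x -110 to -42, carries the card at the same level; fingers fit on either side of it. The head above the throat begins here: underside z = 64 (raised die z = 60.5), top z = 98, 50 mm wide.
- knob_top (a point): Centre of the top of the plunger's dark wooden knob, a flat disc of 44 mm diameter and 22 mm thick on a steel rod, over the throat at (-20, 0, 142) mm in the press frame when up. It moves straight down by 18 mm.
- plunger (a joint): Travel of the plunger in m: 0 up, 0.018 fully down (on the card). Sprung: about 5 N to start, 15 N at the bottom; it rises by itself.
- plate: White dinner plate of 260 mm diameter on a round cork mat of 290 mm, fixed. Origin: on the table at its centre; x along the fork and knife. The flat inner floor is 8 mm above the table and about 170 mm across; the rim rises to 21 mm.
- fork: Brass-coloured fork, 200 mm long, 5 mm thick, on the table left of the plate, along the plate's x. Leave alone.
- knife: Brass-coloured knife, 210 mm long, 6 mm thick, on the table right of the plate, along the plate's x. Leave alone.
- wine_glass: Stemmed wine glass, 190 mm high, 74 mm wide, beyond the plate. Origin: centre of its foot. Leave alone.
- tumbler: Straight water glass, 95 mm high, 68 mm wide, beyond the block. Leave alone.
- votive: Candle in a glass, 65 mm high, 72 mm wide, behind the press. Leave alone.
- grinder: Turned dark wooden pepper grinder, 130 mm high, 54 mm wide, behind the press. Leave alone.
- napkin_ring: Brass napkin ring standing on end, 30 mm high, 44 mm wide, near the tumbler. Leave alone.
Not all that is in view belongs to the job. Leave any purple look-alike of the press alone.

How it is judged:
By the outcome, as a careful person would: the job done as asked, in the order asked, and still so for the second after the job is handed in, with the robot touching nothing.
It also fails if it takes over 72 s, if anything falls off the work surface, if the arm or the gripper's body presses on something with over 40 N, if the wrist force passes 120 N, or if a joint passes its speed limit or range.

## Working session

There is one attempt and no reset: what is moved stays moved. The work goes in short steps, Python scripts to look and compute and a tool call to move; the robot and the scene stay as the last step left them, time stands still between calls to the robot, and variables do not carry over. Pictures are saved under pics/ and viewed, and the job is handed in when it is done.

Besides the shell and the picture viewer there is one more tool, called after "Request:" by a JSON object that holds its "op" and its "data". move_arm: Moves the arm, as the interface text tells. Its arguments: {"type":"object","properties":{"increments":{"type":"array","items":{"type":"array","items":{"type":"array","items":{"type":"number","minimum":-1,"maximum":1}}}}},"required":["increments"]}

```bash
mkdir -p pics; ls; python3 - <<'E'
from bench import robot
import cv2, numpy as np
print(robot.get_obs()); print(robot.tcp_to_tips)
for n in ["scene","top"]:
    p=robot.camera_params(n); print(n,p)
    im,d=robot.snapshot(n); np.savez(f"pics/{n}0.npz",im=im,d=d)
    cv2.imwrite(f"pics/{n}0.png",cv2.resize(im[:,:,::-1],None,fx=1.5,fy=1.5,interpolation=cv2.INTER_CUBIC))
E
```

```text
pics
{'time': 0.0, 'joint_positions': array([-1.21310343e+00,  8.78921733e-02,  1.37221385e+00, -1.39973428e-05,
        1.68361153e+00, -1.03071962e-01]), 'qvel': array([-0.00068795,  0.00215605, -0.00048251,  0.00142911,  0.00091853,
        0.00102158]), 'joint_torque': array([ 1.49923108e-03, -3.40173018e+01, -3.02425182e+01,  7.19998847e-02,
        3.28593620e-02, -1.54086010e-04]), 'tool_pos': array([ 0.24451266, -0.49252187,  0.40355857]), 'ee_rot': array([-3.13947760e+00, -2.04792180e-04,  4.60763081e-01]), 'wrist_force': array([ 0.16618328,  1.07521161, -0.09687315]), 'wrist_torque': array([-0.04045895, -0.01693087, -0.00069457]), 'width': 0.0941142012205843}
0.1992
scene {'mtx': array([[369.68824577,   0.        , 248.71869077],
       [  0.        , 369.68824577, 180.88646898],
       [  0.        ,   0.        ,   1.        ]]), 'R': array([[ 0.36975622,  0.92894238,  0.01861176],
       [ 0.72095678, -0.27421876, -0.63641605],
       [-0.58609015,  0.24873707, -0.7711214 ]]), 't': array([-0.21310166, -0.33218977,  1.51061825])}
top {'mtx': array([[449.14423778,   0.        , 255.95397582],
       [  0.        , 449.14423778, 189.44211296],
       [  0.        ,   0.        ,   1.        ]]), 'R': array([[-0.02772203, -0.99948625,  0.01608476],
       [-0.99628756,  0.02631421, -0.08196745],
       [ 0.08150208, -0.01829735, -0.9965052 ]]), 't': array([-1.18424645e-03,  5.98147756e-01,  1.65824855e+00])}
```

View pics/scene0.png

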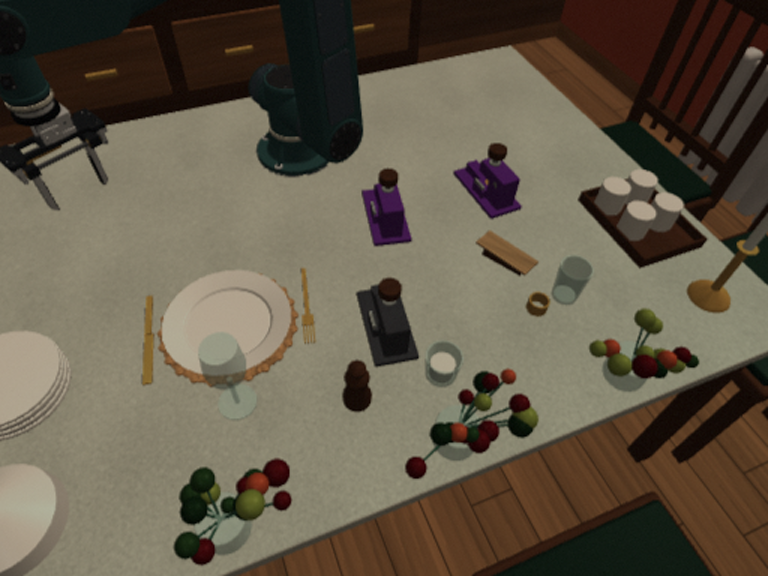

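View pics/top0.png

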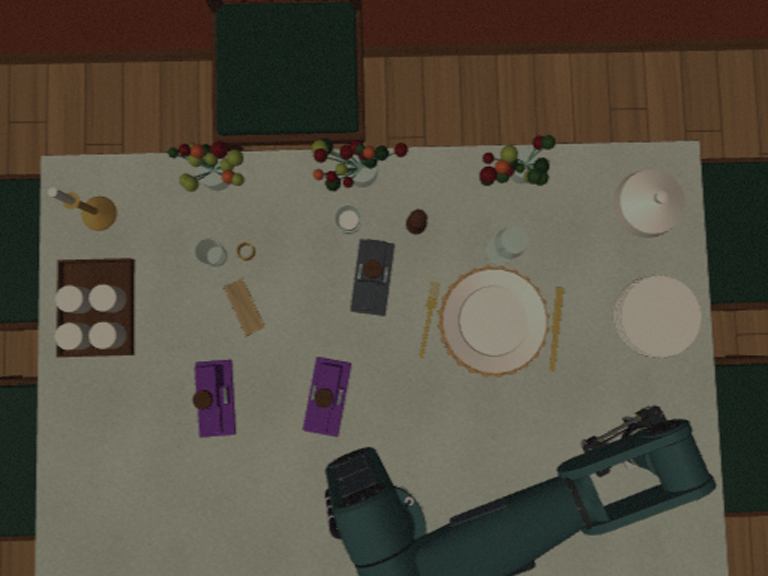

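```bash
cat > h.py <<'E'
import numpy as np, cv2
from bench import robot
def load(n): 
    z=np.load(f"pics/{n}.npz"); return z['im'],z['d']
def world(cam,d):
    p=robot.camera_params(cam); K=p['mtx']
    v,u=np.mgrid[0:d.shape[0],0:d.shape[1]]
    c=np.stack([(u-K[0,2])/K[0,0]*d,(v-K[1,2])/K[1,1]*d,d],-1)
    w=(c-p['t'])@p['R']
    w[d==0]=np.nan
    return w
def proj(cam,X):
    p=robot.camera_params(cam); c=p['R']@np.asarray(X)+p['t']; q=p['mtx']@c; return q[:2]/q[2]
E
python3 - <<'E'
from h import *
im,d=load("scene0"); 
c=im[170:250,230:290]; a=cv2.resize(c,None,fx=6,fy=6,interpolation=cv2.INTER_CUBIC)
c2=im[140:220,300:400]; b=cv2.resize(c2,None,fx=4,fy=6,interpolation=cv2.INTER_CUBIC)
cv2.imwrite("pics/c1.png",np.clip(np.hstack([a,b])[:,:,::-1].astype(float)*1.6,0,255).astype(np.uint8))
im,d=load("top0"); w=world("top",d)
c=np.hstack([cv2.resize(im[150:220,220:275],None,fx=7,fy=7,interpolation=cv2.INTER_CUBIC),cv2.resize(im[165:235,135:190],None,fx=7,fy=7,interpolation=cv2.INTER_CUBIC)])
cv2.imwrite("pics/c2.png",np.clip(c[:,:,::-1].astype(float)*1.6,0,255).astype(np.uint8))
print((w[155:215:3,228:268:3,2]*1000).round(0).astype(int))
print(w[185,248],w[204,162], w[214,330])
E
```

```text
[[ -6  40  31   6   3  -2   4  -4  -2   2   3  -9  -4  -3]
 [ -6   0  -4  -4   4  -6   1   3   3   0  -6  -2  10   3]
 [ -5   2   2  -3   2  14 100 103  92  88   9   1   0  -1]
 [ -4   1   5   2  14  92  98  99  96  96  16  15   4  -2]
 [  4  -2   0   6   9 103  96  97  98  91  13  19   6   1]
 [ -4  -3  -2  -1  15 100  96  96  99  99  16  15   2  -2]
 [ -1  -6   1  10  10  99 138 140 100  98   8  -1   5   4]
 [  0  -1   3  19  38 141 131 143 141  97   7  11  -2  -3]
 [  1   2   1   6  42 143 145 145 142  31  17   2   3   6]
 [  0  -6   0  16  35 136 142 143 139  32  17  -5   0   5]
 [ -2   2   7  14  40 101 129 136  95  29  10  -6  -2   1]
 [  0   5   4   8  14  30  32  34  78  36   7   0   3   3]
 [  6   0  -2  16  21  34  38  39  15   5  10 -11  -2 -10]
 [  0  -4   2  12  10  41  36  29  11  10  10   2   2   0]
 [  3  -3  20  17   8  41  34  36  16  15   3   4  -1   4]
 [  0   1  14  13  12  29  37  37  12  17  -5  -3  -4   0]
 [  3   1   2  11  12  40  38  14   8   9  -7  -3 -12  -2]
 [ -4   1  14   6  11  10  30  10   5  11  -7   0  -2  -2]
 [  4  -3   1   5   5   2   7   9  11  12  -5   0   0  -1]
 [ 13  -1   4  -1   1   3  -9  -5   0   2  -1  -5   4   8]]
[0.60505828 0.01207075 0.13655882] [0.55220817 0.33204967 0.03457812] [ 0.49896164 -0.29568213  0.00255975]
```

View pics/c1.png

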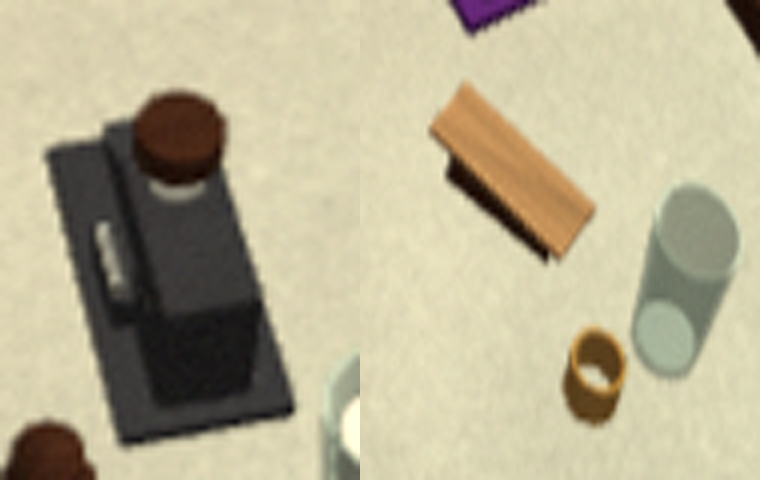

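View pics/c2.png

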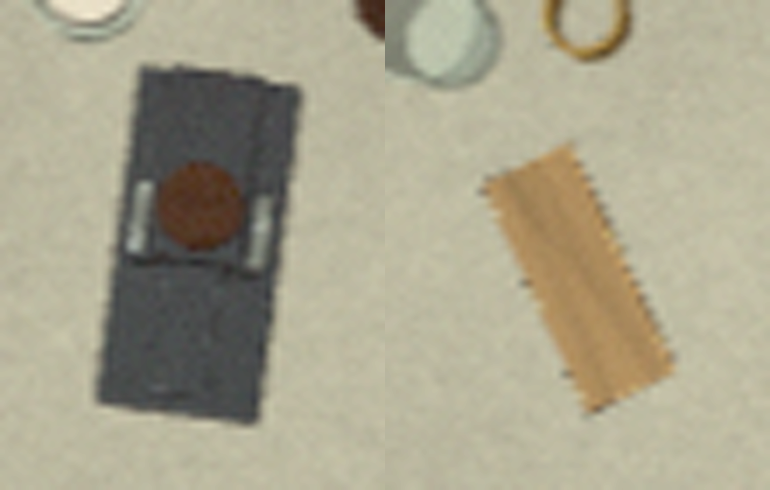

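```bash
cat > fit.py <<'E'
from h import *
from scipy.optimize import minimize
S=8
def box(x0,x1,y0,y1,z0,z1): return np.array([[x,y,z] for x in(x0,x1) for y in(y0,y1) for z in(z0,z1)])
def disc(cx,cy,r,z0,z1):
    a=np.linspace(0,2*np.pi,32,endpoint=False)
    return np.array([[cx+r*np.cos(t),cy+r*np.sin(t),z] for t in a for z in(z0,z1)])
def sil(cam,parts,pose,z=0,shape=(384,512)):
    p=robot.camera_params(cam); c,s=np.cos(pose[2]),np.sin(pose[2]); m=None
    polys=[]
    for P in parts:
        X=np.c_[c*P[:,0]-s*P[:,1]+pose[0],s*P[:,0]+c*P[:,1]+pose[1],P[:,2]+z]
        q=(X@p['R'].T+p['t'])@p['mtx'].T; q=q[:,:2]/q[:,2:]
        polys.append(cv2.convexHull(q.astype(np.float32))[:,0])
    return polys
def raster(polys,r):
    u0,v0,u1,v1=r
    m=np.zeros(((v1-v0)*S,(u1-u0)*S),np.uint8)
    for q in polys: cv2.fillConvexPoly(m,np.round((q+0.5-[u0,v0])*S).astype(np.int32),255)
    return cv2.resize(m,(u1-u0,v1-v0),interpolation=cv2.INTER_AREA)/255.
def fit(views,parts,p0,z=0):
    # views: list (cam,mask float,roi)
    def cost(p):
        return sum(np.abs(raster(sil(c,parts,p,z),r)-m[r[1]:r[3],r[0]:r[2]]).sum() for c,m,r in views)
    best=None
    for d in (0,.004,-.004):
        sx=np.array(p0)+[d,d,0]
        s=minimize(cost,sx,method='Nelder-Mead',options=dict(initial_simplex=[sx,sx+[.012,0,0],sx+[0,.012,0],sx+[0,0,.1]],xatol=1e-4,fatol=.05,maxiter=400))
        if best is None or s.fun<best.fun: best=s
    return best.x,best.fun
CARD=[box(-.0675,.0675,-.026,.026,0,.006)]
PRESS=[box(-.12,.065,-.045,.045,0,.012),box(0,.055,-.025,.025,0,.098),box(-.044,.055,-.025,.025,.064,.098),box(-.11,-.042,-.015,.015,.0,.036),box(-.042,0,-.036,.036,0,.036),box(-.039,-.001,-.036,.036,.036,.046),disc(-.02,0,.022,.12,.142),disc(-.02,0,.005,.098,.12)]
E
python3 - <<'E'
from fit import *
out={}
for cam,rc,rp in (("top",(135,165,190,235),(222,145,275,222)),("scene",(310,148,365,185),(232,182,285,245))):
    im,d=load(cam+"0"); hsv=cv2.cvtColor(im,cv2.COLOR_RGB2HSV); g=im.max(2)
    mc=((hsv[...,1]>85)&(hsv[...,0]<25)&(g>90)).astype(float)
    mp=(g<95).astype(float)
    # steel guides bright: fill by closing
    out[cam]=(mc,rc,mp,rp)
    a=np.hstack([cv2.resize(m[r[1]:r[3],r[0]:r[2]],(380,480)) for m,r in((mc,rc),(mp,rp))])
    cv2.imwrite(f"pics/m_{cam}.png",a*255)
for k in (["top"],["scene"],["top","scene"]):
    v=[(c,out[c][0],out[c][1]) for c in k]; print("card",k,fit(v,CARD,(.552,.332,.4),.028))
    v=[(c,out[c][2],out[c][3]) for c in k]; print("press",k,fit(v,PRESS,(.625,.012,-.05)))
E
```

```text
card ['top'] (array([0.55134774, 0.3318241 , 0.42055707]), np.float64(54.51764705882353))
press ['top'] (array([ 0.64602359,  0.00856459, -0.15829606]), np.float64(115.63921568627451))
card ['scene'] (array([0.55028496, 0.33322322, 0.40614354]), np.float64(55.71372549019607))
press ['scene'] (array([ 0.64574586,  0.00581076, -0.16007903]), np.float64(113.1921568627451))
card ['top', 'scene'] (array([0.55128991, 0.33180248, 0.42089979]), np.float64(113.10980392156861))
press ['top', 'scene'] (array([ 0.64578691,  0.00671408, -0.16521863]), np.float64(248.28627450980392))[ WARN:0@0.751] global loadsave.cpp:1063 imwrite_ Unsupported depth image for selected encoder is fallbacked to CV_8U.
```

```bash
python3 -c "
import cv2,numpy as np
cv2.imwrite('pics/m.png',np.hstack([cv2.imread('pics/m_top.png'),cv2.imread('pics/m_scene.png')])[:, :, :][::2, ::2])"
```

```text
(no output)
```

View pics/m.png

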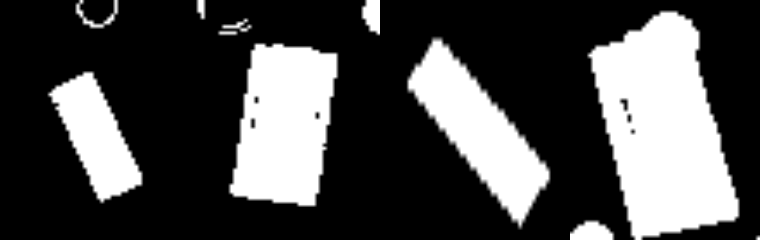

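```bash
python3 - <<'E'
from fit import *
im,d=load("top0"); w=world("top",d); hsv=cv2.cvtColor(im,cv2.COLOR_RGB2HSV)
p=robot.camera_params("top"); C=-p['R'].T@p['t']; print("cam",C)
def plane(uv,z):
    r=np.c_[(uv-p['mtx'][:2,2])/p['mtx'][0,0],np.ones(len(uv))]@p['R']
    return C+r*((z-C[2])/r[:,2])[:,None]
br=((hsv[...,1]>70)&(hsv[...,0]<32)&(hsv[...,0]>12)).astype(np.uint8)
for n,(u0,v0,u1,v1) in dict(fork=(276,184,294,242),knife=(364,186,380,252)).items():
    m=br[v0:v1,u0:u1]; v,u=np.nonzero(m); X=plane(np.c_[u+u0,v+v0].astype(float),.004)[:,:2]
    c=X.mean(0); U,s,V=np.linalg.svd(X-c); print(n,len(u),c,np.arctan2(V[0,1],V[0,0])%np.pi-np.pi*0,"mid",((X-c)@V[0]).min(),((X-c)@V[0]).max())
# plate rim: white mask
m=((im.min(2)>105)&(hsv[...,1]<60)).astype(np.uint8)
# mat outer via brown ring
v,u=np.nonzero(br[170:258,290:368]); X=plane(np.c_[u+290,v+170].astype(float),.003)
X=X[:,:2]; 
from scipy.optimize import least_squares
f=least_squares(lambda q:np.hypot(X[:,0]-q[0],X[:,1]-q[1])-q[2],[.5,-.2,.14],loss='soft_l1',f_scale=.003); print("ring",f.x,len(X))
cv2.imwrite("pics/pl.png",cv2.resize(np.hstack([im[165:260,275:385,::-1],np.repeat(br[165:260,275:385,None]*255,3,2)]),None,fx=3.6,fy=3.6))
h=w[165:262,285:375]; g=(h[...,2]>.015)&(h[...,2]<.03); print(np.nanmean(h[g],0))
# wine glass etc.
for nm,q in dict(wine=(341,162),tumb=(141,168),ring=(164,167),grind=(278,147),votive=(231,146),purpleL=(143,265),purpleR=(218,264)).items():
    print(nm,plane(np.array([q],float),.0)[0].round(3))
im,dd=robot.snapshot("wrist"); cv2.imwrite("pics/w0.png",im[:,:,::-1]); print(robot.camera_params("wrist"))
E
```

```text
cam [0.46074364 0.01341814 1.701501  ]
fork 254 [ 0.52070578 -0.13093542] 2.922783908238423 mid -0.08400582141276149 0.11096565544854543
knife 283 [ 0.4818179  -0.44674951] 3.003206629429661 mid -0.09839848738665531 0.11205907953261861
ring [ 0.50103284 -0.2918464   0.13575016] 600
[ 0.50001392 -0.29059635  0.01927698]
wine [ 0.697 -0.347  0.   ]
tumb [0.693 0.417 0.   ]
ring [0.695 0.33  0.   ]
grind [ 0.761 -0.107  0.   ]
votive [0.769 0.073 0.   ]
purpleL [0.328 0.412 0.   ]
purpleR [0.324 0.132 0.   ]
{'mtx': array([[297.31863964,   0.        , 255.13983749],
       [  0.        , 297.31863964, 196.67088288],
       [  0.        ,   0.        ,   1.        ]]), 'R': array([[ 0.4453927 , -0.89533331, -0.00189891],
       [-0.86486086, -0.43078057,  0.25776694],
       [-0.23160534, -0.11316522, -0.96620526]]), 't': array([-0.54946184, -0.02644732,  0.39075165])}
```

View pics/pl.png

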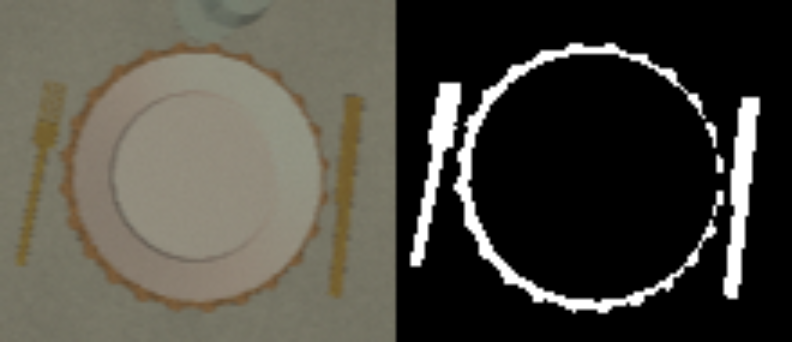

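View pics/w0.png

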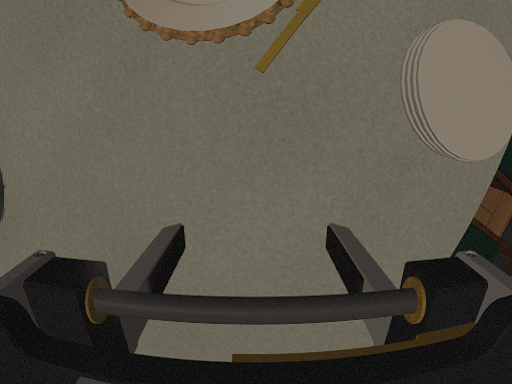

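Request:
{"op": "move_arm", "data": {"increments": [[[1, 0.25, -0.25, 0, 0, 0, 0], [1, 0.5, -0.5, 0, 0, 0, 0], [1, 0.75, -0.75, 0, 0, 0, 0], [1, 1, -1, 0, 0, 0, 0]]]}}

```text
time: 0.48
tool_pos: [0.2898, -0.3573, 0.4041]
ee_rot: [-3.141, -0.0, 0.46]
wrist_force: [1.3, -0.5, -0.5]
width: 0.094
```

Request:
{"op": "move_arm", "data": {"increments": [[[1, 0.25, -0.25, 0, 0, 0, 0], [1, 0.5, -0.5, 0, 0, 0, 0], [1, 0.75, -0.75, 0, 0, 0, 0], [1, 1, -1, 0, 0, 0, 0]]]}}

```text
time: 0.82
tool_pos: [0.3348, -0.2228, 0.4044]
ee_rot: [-3.141, -0.0, 0.46]
wrist_force: [0.8, -0.8, 0.4]
width: 0.094
```

Request:
{"op": "move_arm", "data": {"increments": [[[1, 0.25, -0.25, 0, 0, 0, 0], [1, 0.5, -0.5, 0, 0, 0, 0], [1, 0.75, -0.75, 0, 0, 0, 0], [1, 1, -1, 0, 0, 0, 0]]]}}

```text
time: 1.15
tool_pos: [0.3798, -0.0888, 0.4046]
ee_rot: [3.141, -0.0, 0.46]
wrist_force: [0.8, -0.9, 0.1]
width: 0.094
```

Request:
{"op": "move_arm", "data": {"increments": [[[1, 0.25, -0.25, 0, 0, 0, 0], [1, 0.5, -0.5, 0, 0, 0, 0], [1, 0.75, -0.75, 0, 0, 0, 0], [1, 1, -1, 0, 0, 0, 0]]]}}

```text
time: 1.48
tool_pos: [0.4249, 0.0454, 0.4045]
ee_rot: [3.141, 0.0, 0.461]
wrist_force: [0.5, -0.4, 0.8]
width: 0.0941
```

Request:
{"op": "move_arm", "data": {"increments": [[[1, 0.25, -0.25, 0, 0, 0, 0], [1, 0.5, -0.5, 0, 0, 0, 0], [1, 0.75, -0.75, 0, 0, 0, 0], [1, 1, -1, 0, 0, 0, 0]]]}}

```text
time: 1.82
tool_pos: [0.4701, 0.1795, 0.4043]
ee_rot: [3.141, 0.0, 0.461]
wrist_force: [0.6, -0.5, 0.3]
width: 0.0941
```

Request:
{"op": "move_arm", "data": {"increments": [[[1, 0.3, -0.25, 0.1, 0, 0, 0.01], [1, 0.6, -0.5, 0.25, 0, 0, 0.02], [1, 0.85, -0.75, 0.4, 0, 0, 0.025], [1, 1, -0.9, 0.5, 0, 0, 0.025], [1, 1, -1, 0.5, 0, 0, 0.025], [1, 1, -1, 0.5, 0, 0, 0.025]]]}}

```text
time: 2.32
tool_pos: [0.5144, 0.3132, 0.3529]
ee_rot: [-3.141, 0.004, 0.424]
wrist_force: [-1.0, -0.3, 0.1]
width: 0.094
```

```bash
python3 - <<'E'
from fit import *
o=robot.get_obs(); p=robot.camera_params("wrist"); print(o['tool_pos'],o['ee_rot'])
im,d=robot.snapshot("wrist"); np.savez("pics/w1.npz",im=im,d=d,**p); cv2.imwrite("pics/w1.png",im[:,:,::-1])
E
```

```text
[0.51435151 0.313196   0.35290538] [-3.14124878  0.0040351   0.42427249]
```

View pics/w1.png

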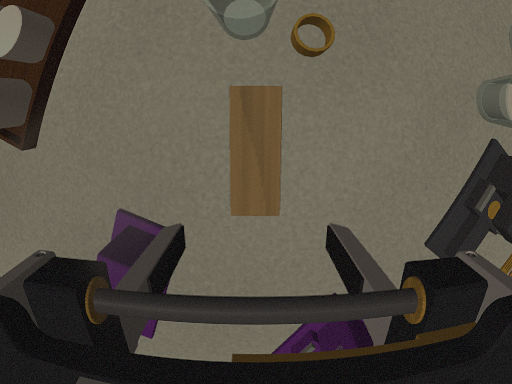

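```bash
cat > wfit.py <<'E'
from fit import *
def wproj(p,X):
    c=X@p['R'].T+p['t']; th=np.arctan2(np.hypot(c[:,0],c[:,1]),c[:,2]); ph=np.arctan2(c[:,1],c[:,0])
    f=p['mtx'][0,0]; return np.c_[p['mtx'][0,2]+f*th*np.cos(ph),p['mtx'][1,2]+f*th*np.sin(ph)]
def wplane(p,uv,z):
    uv=np.atleast_2d(np.asarray(uv,float)); e=uv-p['mtx'][:2,2]; r=np.hypot(e[:,0],e[:,1]); th=r/p['mtx'][0,0]
    k=np.sin(th)/np.maximum(r,1e-9); ray=np.c_[e*k[:,None],np.cos(th)]@p['R']; C=-p['R'].T@p['t']
    return C+ray*((z-C[2])/ray[:,2])[:,None]
def snap(name):
    p=robot.camera_params("wrist"); o=robot.get_obs(); im,d=robot.snapshot("wrist"); np.savez(f"pics/{name}.npz",im=im,d=d,**p); cv2.imwrite(f"pics/{name}.png",im[:,:,::-1]); print(o['time'],o['tool_pos'].round(4),o['ee_rot'].round(4),o['width']); return p,im,d
def rectfit(p,m,z,L=.135,W=.052):
    """mask -> contour on plane z -> minAreaRect"""
    n,lab,st,_=cv2.connectedComponentsWithStats(m.astype(np.uint8)); k=1+np.argmax(st[1:,4])
    c=max(cv2.findContours((lab==k).astype(np.uint8),cv2.RETR_EXTERNAL,cv2.CHAIN_APPROX_NONE)[0],key=len)[:,0]
    X=wplane(p,c,z)[:,:2]
    (cx,cy),(a,b),ang=cv2.minAreaRect((X*1000).astype(np.float32)); 
    ang=np.radians(ang)+(0 if a>b else np.pi/2); ang=(ang+np.pi/2)%np.pi-np.pi/2
    return cx/1000,cy/1000,ang,max(a,b),min(a,b)
def cardmask(im):
    h=cv2.cvtColor(im,cv2.COLOR_RGB2HSV); return (h[...,1]>85)&(h[...,0]<25)&(h[...,2]>85)
E
python3 - <<'E'
from wfit import *
z=np.load("pics/w1.npz"); im=z['im']; p={k:z[k] for k in('mtx','R','t')}
m=cardmask(im); mm=np.zeros_like(m); mm[70:225,215:300]=m[70:225,215:300]
print(rectfit(p,mm,.034))
E
```

```text
(0.5518497314453125, 0.3303551330566406, np.float64(0.4185685957640768), 133.73757934570312, 51.55937576293945)
```

Request:
{"op": "move_arm", "data": {"increments": [[[1, 0.06, 0, 0.2, 0, 0, 0.003], [1, 0.12, -0.01, 0.5, 0, 0, 0.003], [1, 0.14, -0.01, 0.8, 0, 0, 0.003], [1, 0.14, -0.01, 1, 0, 0, 0.003], [1, 0.14, -0.01, 1, 0, 0, 0.003], [1, 0.14, -0.01, 1, 0, 0, 0.003]]]}}

```text
time: 2.87
tool_pos: [0.5274, 0.3168, 0.2551]
ee_rot: [3.141, 0.001, 0.415]
wrist_force: [0.5, 0.4, 0.8]
width: 0.094
```

```bash
python3 - <<'E'
from wfit import *
p,im,d=snap("w2"); m=cardmask(im); mm=np.zeros_like(m); mm[20:300,190:330]=m[20:300,190:330]
print(rectfit(p,mm,.034))
E
```

```text
2.8667 [0.5274 0.3168 0.2551] [3.141e+00 1.000e-03 4.153e-01] 0.09402051946189413
(0.551918212890625, 0.3303128356933594, np.float64(0.418736874255456), 133.8638153076172, 51.559200286865234)
```

View pics/w2.png

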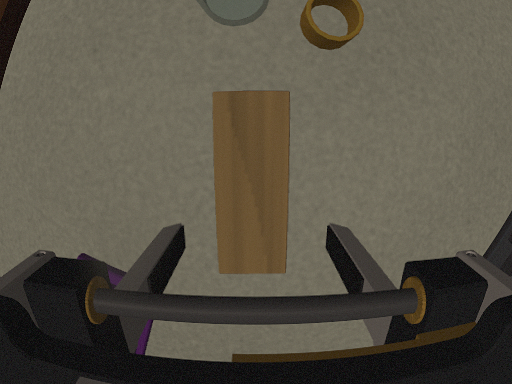

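Request:
{"op": "move_arm", "data": {"increments": [[[1, 0, -0.02, 0.1, 0, 0, -0.002], [1, 0, -0.02, 0.2, 0, 0, -0.002], [1, 0, -0.02, 0.28, 0, 0, -0.002], [1, 0, -0.02, 0.28, 0, 0, -0.002]]]}}

```text
time: 3.25
tool_pos: [0.526, 0.3197, 0.2245]
ee_rot: [3.141, 0.004, 0.42]
wrist_force: [0.0, 0.1, -1.2]
width: 0.0936
```

Request:
{"op": "move_arm", "data": {"increments": [[[0.5, 0, 0, 0, 0, 0, 0], [0.4, 0, 0, 0, 0, 0, 0], [0.4, 0, 0, 0, 0, 0, 0], [0.4, 0, 0, 0, 0, 0, 0], [0.4, 0, 0, 0, 0, 0, 0], [0.4, 0, 0, 0, 0, 0, 0], [0.4, 0, 0, 0, 0, 0, 0]]]}}

```text
time: 3.83
tool_pos: [0.5268, 0.3201, 0.2269]
ee_rot: [3.141, -0.0, 0.42]
wrist_force: [-0.0, 0.8, 0.2]
width: 0.0514
```

```bash
python3 - <<'E'
from wfit import *
p,im,d=snap("w3"); m=cardmask(im); mm=np.zeros_like(m); mm[20:270,190:330]=m[20:270,190:330]
print(rectfit(p,mm,.034), robot.get_obs()['wrist_force'])
E
```

```text
3.8333 [0.5268 0.3201 0.2269] [ 3.1414e+00 -4.0000e-04  4.2000e-01] 0.05144959741244831
(0.5608369140625, 0.3348380126953125, np.float64(0.4117013685771984), 114.0958023071289, 51.577781677246094) [-1.36260532  0.70384284  0.5808663 ]
```

View pics/w3.png

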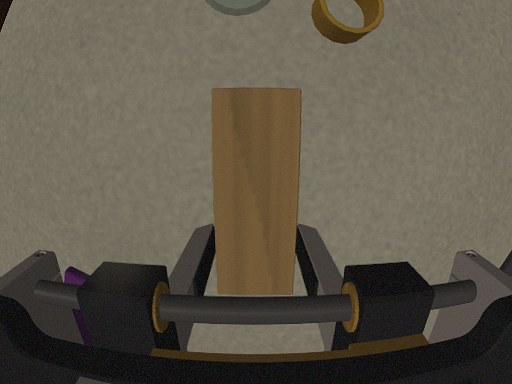

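Request:
{"op": "move_arm", "data": {"increments": [[[0.4, 0, 0, -0.05, 0, 0, 0], [0.4, 0, 0, -0.2, 0, 0, 0], [0.4, 0, 0, -0.5, 0, 0, 0], [0.4, 0, 0, -0.8, 0, 0, 0], [0.4, 0, 0, -1, 0, 0, 0], [0.4, 0, 0, -1, 0, 0, 0]]]}}

```text
time: 4.38
tool_pos: [0.5276, 0.3205, 0.3334]
ee_rot: [-3.141, -0.012, 0.42]
wrist_force: [0.9, 0.3, 0.6]
width: 0.0512
```

```bash
python3 - <<'E'
from wfit import *
p,im,d=snap("w4")
E
```

```text
4.3833 [0.5276 0.3205 0.3334] [-3.1412 -0.0115  0.42  ] 0.05124290806594523
```

View pics/w4.png

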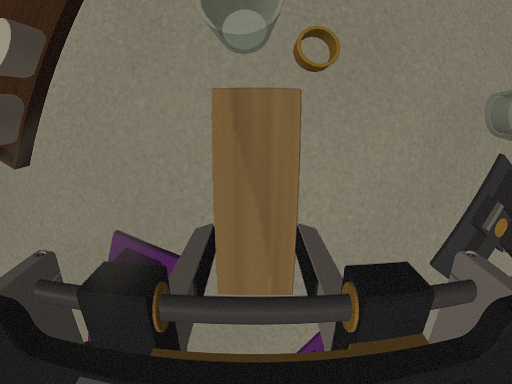

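Request:
{"op": "move_arm", "data": {"increments": [[[0.4, -0.1, 0.12, -0.1, 0, 0, 0], [0.4, -0.35, 0.45, -0.2, 0, 0, 0], [0.4, -0.6, 0.75, -0.3, 0, 0, 0], [0.4, -0.8, 1, -0.3, 0, 0, 0]]]}}

```text
time: 4.77
tool_pos: [0.4937, 0.1945, 0.3561]
ee_rot: [3.141, 0.001, 0.42]
wrist_force: [0.3, 0.4, 0.2]
width: 0.0514
```

Request:
{"op": "move_arm", "data": {"increments": [[[0.4, -0.25, 0.3, 0, 0, 0, 0], [0.4, -0.5, 0.6, 0, 0, 0, 0], [0.4, -0.7, 0.85, 0, 0, 0, 0], [0.4, -0.8, 1, 0, 0, 0, 0]]]}}

```text
time: 5.1
tool_pos: [0.4606, 0.0696, 0.3541]
ee_rot: [-3.141, 0.005, 0.418]
wrist_force: [0.4, 0.3, -1.1]
width: 0.0514
```

Request:
{"op": "move_arm", "data": {"increments": [[[0.4, 0, 0.1, 0, 0, 0, 0.05], [0.4, 0, 0.2, 0, 0, 0, 0.12], [0.4, 0, 0.3, 0, 0, 0, 0.19], [0.4, 0, 0.4, 0, 0, 0, 0.26], [0.4, 0, 0.41, 0, 0, 0, 0.33], [0.4, 0, 0.41, 0, 0, 0, 0.37], [0.4, 0, 0.41, 0, 0, 0, 0.37], [0.4, 0, 0.41, 0, 0, 0, 0.37]]]}}

```text
time: 5.77
tool_pos: [0.4786, 0.0347, 0.3547]
ee_rot: [3.141, 0.004, -0.16]
wrist_force: [-0.5, -0.4, -0.5]
width: 0.0511
```

```bash
python3 - <<'E'
from wfit import *
p,im,d=snap("w5")
E
```

```text
5.7667 [0.4786 0.0347 0.3547] [ 3.1412  0.0035 -0.1596] 0.0510897813177705
```

View pics/w5.png

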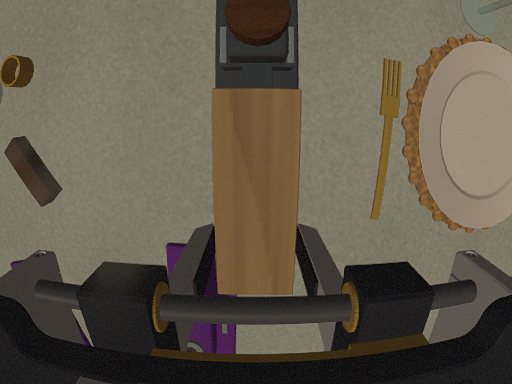

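```bash
cat > pf.py <<'E'
from wfit import *
def wsil(p,parts,pose,z=0):
    c,s=np.cos(pose[2]),np.sin(pose[2]); out=[]
    for P in parts:
        X=np.c_[c*P[:,0]-s*P[:,1]+pose[0],s*P[:,0]+c*P[:,1]+pose[1],P[:,2]+z]
        out.append(cv2.convexHull(wproj(p,X).astype(np.float32))[:,0])
    return out
E
python3 - <<'E'
from pf import *
z=np.load("pics/w5.npz"); im=z['im']; p={k:z[k] for k in('mtx','R','t')}
# overlay
big=cv2.resize(im[0:100,190:330],None,fx=5,fy=5,interpolation=cv2.INTER_CUBIC)[:,:,::-1].copy()
big=np.clip(big*1.6,0,255).astype(np.uint8)
for pose,col in (((.6458,.0067,-.162),(0,255,0)),):
    for q in wsil(p,PRESS,pose): cv2.polylines(big,[np.round((q+.5-[190,0])*5).astype(np.int32)],True,col,1)
cv2.imwrite("pics/ov5.png",big)
# fork line
h=cv2.cvtColor(im,cv2.COLOR_RGB2HSV); m=(h[...,1]>90)&(h[...,0]<32)&(h[...,0]>10)
# handle only: centerline per row
c=[]
for v in range(120,216):
    u=np.nonzero(m[v,365:402])[0]
    if len(u)>2: c.append((365+u.mean(),v))
X=wplane(p,np.array(c),.005)[:,:2]; q=np.polyfit(X[:,0],X[:,1],1); print("fork handle yaw",np.arctan(q[0]),np.std(X[:,1]-np.polyval(q,X[:,0])))
c=[]
for v in range(62,216):
    u=np.nonzero(m[v,365:402])[0]
    if len(u)>2: c.append((365+(u.min()+u.max())/2,v))
X=wplane(p,np.array(c),.005)[:,:2]; q=np.polyfit(X[:,0],X[:,1],1); print("fork yaw",np.arctan(q[0]),np.std(X[:,1]-np.polyval(q,X[:,0])))
E
```

```text
fork handle yaw -0.23090557851587193 0.000367483291318456
fork yaw -0.2284760364629124 0.0008972686823633378
```

View pics/ov5.png

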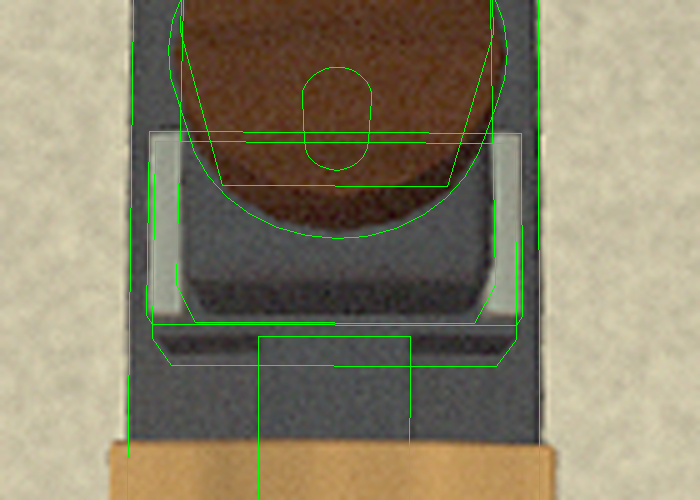

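Request:
{"op": "move_arm", "data": {"increments": [[[0.4, 0, 0.008, 0.1, 0, 0, 0.001], [0.4, 0, 0.008, 0.35, 0, 0, 0.001], [0.4, 0, 0.008, 0.65, 0, 0, 0.001], [0.4, 0, 0.008, 0.9, 0, 0, 0.001], [0.4, 0, 0.008, 1, 0, 0, 0.001], [0.4, 0, 0.008, 1, 0, 0, 0.001], [0.4, 0, 0.008, 1, 0, 0, 0.001]]]}}

```text
time: 6.4
tool_pos: [0.4788, 0.034, 0.2565]
ee_rot: [3.141, 0.001, -0.162]
wrist_force: [0.4, 0.1, 0.4]
width: 0.0514
```

```bash
python3 - <<'E'
from pf import *
p,im,d=snap("w6"); o=robot.get_obs()
pose=np.array((.6475,.0063,-.162)); r=o['tool_pos'][:2]-pose[:2]; c,s=np.cos(pose[2]),np.sin(pose[2]); print("along",c*r[0]+s*r[1],"lat",-s*r[0]+c*r[1])
big=cv2.resize(im[0:120,180:340],None,fx=4.5,fy=4.5,interpolation=cv2.INTER_CUBIC)[:,:,::-1].copy()
big=np.clip(big*1.6,0,255).astype(np.uint8)
for q in wsil(p,PRESS,pose): cv2.polylines(big,[np.round((q+.5-[180,0])*4.5).astype(np.int32)],True,(0,255,0),1)
cv2.imwrite("pics/ov6.png",big)
E
```

```text
6.4 [0.4788 0.034  0.2565] [ 3.1414e+00  8.0000e-04 -1.6240e-01] 0.05136516398181485
along -0.1704804922214712 lat 0.0001918473486186116
```

View pics/ov6.png

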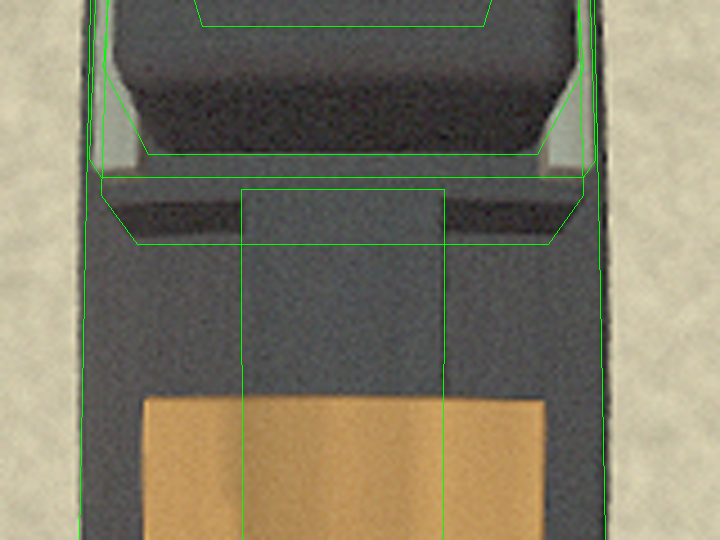

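Request:
{"op": "move_arm", "data": {"increments": [[[0.4, 0, 0, 0.1, 0, 0, 0], [0.4, 0, 0.002, 0.19, 0, 0, 0], [0.4, 0, 0.002, 0.2, 0, 0, 0], [0.4, 0, 0.002, 0.2, 0, 0, 0], [0.4, 0.1, 0.002, 0.2, 0, 0, 0], [0.4, 0.2, 0.002, 0.2, 0, 0, 0], [0.4, 0.25, 0.002, 0.2, 0, 0, 0], [0.4, 0.25, 0.002, 0.2, 0, 0, 0]]]}}

```text
time: 7.12
tool_pos: [0.5051, 0.0294, 0.2372]
ee_rot: [-3.142, -0.002, -0.163]
wrist_force: [0.5, 0.2, -0.1]
width: 0.0516
```

```bash
python3 - <<'E'
from pf import *
p,im,d=snap("w7"); o=robot.get_obs(); print(o['wrist_force'])
pose=np.array((.6475,.0063,-.162)); r=o['tool_pos'][:2]-pose[:2]; c,s=np.cos(pose[2]),np.sin(pose[2]); print("along",c*r[0]+s*r[1],"lat",-s*r[0]+c*r[1])
big=cv2.resize(im[0:120,180:340],None,fx=4.5,fy=4.5,interpolation=cv2.INTER_CUBIC)[:,:,::-1].copy()
cv2.imwrite("pics/ov7.png",np.clip(big*1.6,0,255).astype(np.uint8))
im,d=robot.snapshot("scene"); big=cv2.resize(im[150:250,200:300],None,fx=6,fy=6,interpolation=cv2.INTER_CUBIC)[:,:,::-1]
cv2.imwrite("pics/s7.png",np.clip(big*1.6,0,255).astype(np.uint8))
E
```

```text
7.1167 [0.5051 0.0294 0.2372] [-3.1415e+00 -1.8000e-03 -1.6320e-01] 0.051568766810898926
[0.1935658  1.37497426 0.32058668]
along -0.14499280693017788 lat -0.00019717068635626
```

View pics/ov7.png

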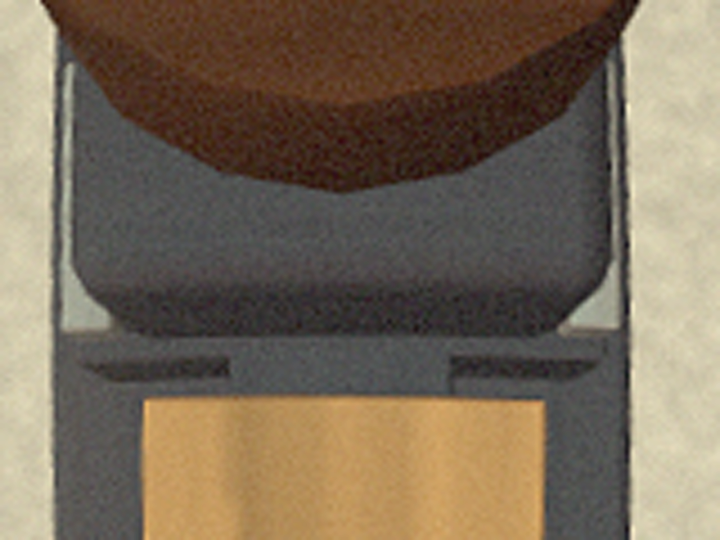

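View pics/s7.png

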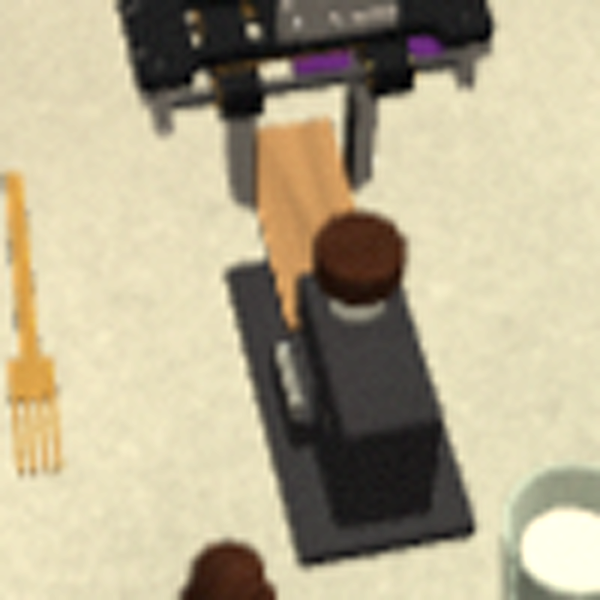

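Request:
{"op": "move_arm", "data": {"increments": [[[0.4, 0.1, -0.005, 0, 0, 0, 0], [0.4, 0.2, -0.005, 0, 0, 0, 0], [0.4, 0.3, -0.005, 0, 0, 0, 0], [0.4, 0.38, -0.005, 0, 0, 0, 0], [0.4, 0.42, -0.005, 0, 0, 0, 0], [0.4, 0.42, -0.005, 0, 0, 0, 0]]]}}

```text
time: 7.72
tool_pos: [0.546, 0.0231, 0.2366]
ee_rot: [3.142, -0.0, -0.163]
wrist_force: [0.3, 1.0, -0.2]
width: 0.0515
```

Request:
{"op": "move_arm", "data": {"increments": [[[0.4, 0.01, 0, 0, 0, 0, 0], [0.4, 0.02, 0, 0, 0, 0, 0], [0.4, 0.03, 0, 0, 0, 0, 0], [0.4, 0.03, 0, 0, 0, 0, 0]]]}}

```text
time: 8.05
tool_pos: [0.5478, 0.023, 0.2367]
ee_rot: [3.142, -0.0, -0.163]
wrist_force: [0.1, -0.0, 0.1]
width: 0.0516
```

```bash
cat > al.py <<'E'
from pf import *
def al(pose=(.6475,.0063,-.162)):
    o=robot.get_obs(); r=o['tool_pos'][:2]-np.array(pose[:2]); c,s=np.cos(pose[2]),np.sin(pose[2]); print("along",c*r[0]+s*r[1],"lat",-s*r[0]+c*r[1],"z",o['tool_pos'][2],"F",o['wrist_force'].round(1),"w",o['width'].round(4))
E
python3 -c "
from al import *
p,im,d=snap('w8'); al()
im,d=robot.snapshot('scene'); big=cv2.resize(im[150:250,200:300],None,fx=6,fy=6,interpolation=cv2.INTER_CUBIC)[:,:,::-1]
cv2.imwrite('pics/s8.png',np.clip(big*1.6,0,255).astype(np.uint8))"
```

```text
8.05 [0.5478 0.023  0.2367] [ 3.1415e+00 -1.0000e-04 -1.6270e-01] 0.05155044981642267Traceback (most recent call last):
  File "<string>", line 3, in <module>
    p,im,d=snap('w8'); al()
                       ~~^^
  File "al.py", line 3, in al
    o=robot.get_obs(); r=o['tool_pos'][:2]-np.array(pose[:2]); c,s=np.cos(pose[2]),np.sin(pose[2]); print("along",c*r[0]+s*r[1],"lat",-s*r[0]+c*r[1],"z",o['tool_pos'][2],"F",o['wrist_force'].round(1),"w",o['width'].round(4))
                                                                                                                                                                                                            ^^^^^^^^^^^^^^^^
AttributeError: 'float' object has no attribute 'round'
```

View pics/w8.png

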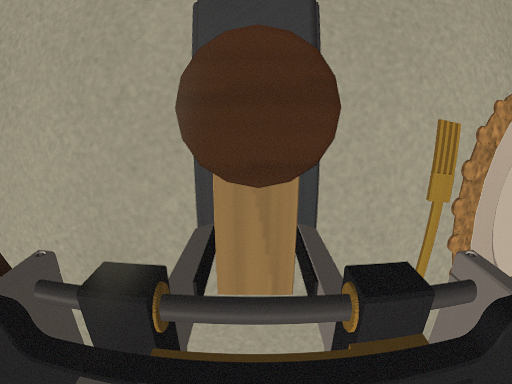

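Request:
{"op": "move_arm", "data": {"increments": [[[0.4, 0.01, 0, 0.005, 0, 0, 0], [0.4, 0.02, 0, 0.01, 0, 0, 0], [0.4, 0.03, 0, 0.01, 0, 0, 0], [0.4, 0.04, 0, 0.01, 0, 0, 0], [0.4, 0.05, 0, 0.01, 0, 0, 0], [0.4, 0.05, 0, 0.01, 0, 0, 0]]]}}

```text
time: 8.6
tool_pos: [0.5529, 0.0221, 0.2356]
ee_rot: [3.141, 0.001, -0.163]
wrist_force: [-0.8, -1.0, -1.5]
width: 0.0513
```

Request:
{"op": "move_arm", "data": {"increments": [[[0.4, 0.005, 0, 0, 0, 0, 0], [0.4, 0.01, 0, 0, 0, 0, 0], [0.4, 0.01, 0, 0, 0, 0, 0], [0.4, 0.01, 0, 0, 0, 0, 0]]]}}

```text
time: 8.93
tool_pos: [0.5533, 0.022, 0.2352]
ee_rot: [3.141, 0.002, -0.163]
wrist_force: [-3.4, -0.1, -0.2]
width: 0.0515
```

```bash
sed -i "s/o\['width'\].round(4)/round(float(o['width']),4)/" al.py; python3 -c "
from al import *
al()"
```

```text
along -0.09549639612588287 lat 0.00027739847592871125 z 0.23521550871840533 F [-3.4 -0.1 -0.2] w 0.0515
```

Request:
{"op": "move_arm", "data": {"increments": [[[0.4, 0.005, 0, 0, 0, 0, 0], [0.4, 0.01, 0, 0, 0, 0, 0], [0.4, 0.01, 0, 0, 0, 0, 0]]]}}

```text
time: 9.18
tool_pos: [0.5538, 0.0219, 0.2349]
ee_rot: [3.141, 0.005, -0.163]
wrist_force: [-6.9, -1.2, 1.0]
width: 0.0515
```

Request:
{"op": "move_arm", "data": {"increments": [[[0.4, 0.005, 0, 0, 0, 0, 0], [0.4, 0.01, 0, 0, 0, 0, 0], [0.4, 0.01, 0, 0, 0, 0, 0]]]}}

```text
time: 9.43
tool_pos: [0.5543, 0.0218, 0.2349]
ee_rot: [3.141, 0.007, -0.163]
wrist_force: [-9.1, 0.5, 2.5]
width: 0.0515
```

```bash
python3 -c "
from al import *
p,im,d=snap('w9'); al()
im,d=robot.snapshot('scene'); big=cv2.resize(im[150:250,200:300],None,fx=6,fy=6,interpolation=cv2.INTER_CUBIC)[:,:,::-1]
cv2.imwrite('pics/s9.png',np.clip(big*1.6,0,255).astype(np.uint8))"
```

```text
9.4333 [0.5543 0.0218 0.2349] [ 3.1409  0.0068 -0.1625] 0.051507707128000735
along -0.09450257703756464 lat 0.00028943965497068604 z 0.23491330577614128 F [-8.1  0.3  2.7] w 0.0512
```

View pics/s9.png

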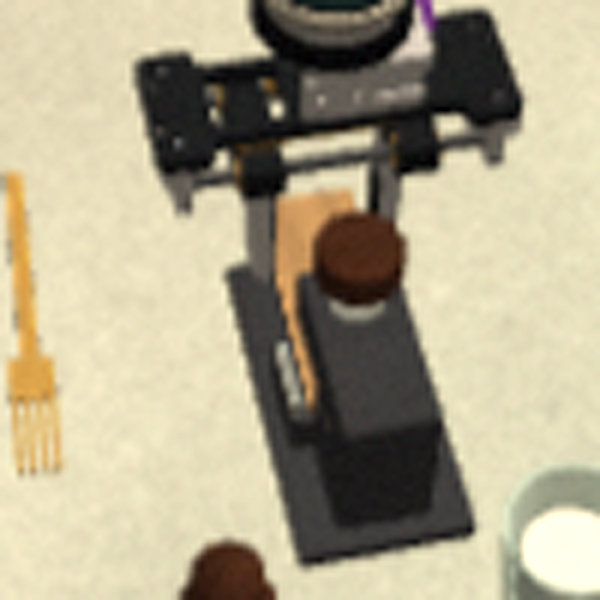

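View pics/w9.png

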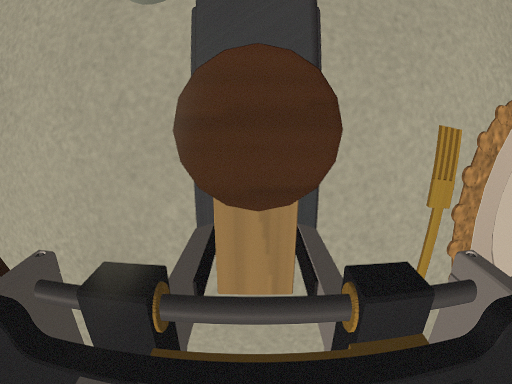

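Request:
{"op": "move_arm", "data": {"increments": [[[0.4, -0.008, 0, 0, 0, 0, 0], [0.4, -0.015, 0, 0, 0, 0, 0], [0.4, -0.015, 0, 0, 0, 0, 0]]]}}

```text
time: 9.78
tool_pos: [0.5535, 0.022, 0.2351]
ee_rot: [3.141, 0.003, -0.163]
wrist_force: [-5.6, -0.1, -0.1]
width: 0.0514
```

```bash
python3 -c "
from al import *
al()"
```

```text
along -0.09527828476885607 lat 0.0002932472660387639 z 0.235113779208482 F [-5.6 -0.1 -0.1] w 0.0514
```

Request:
{"op": "move_arm", "data": {"increments": [[[0.5, -0.005, 0, 0, 0, 0, 0], [0.6, -0.005, 0, 0, 0, 0, 0], [0.65, -0.005, 0, 0, 0, 0, 0], [0.75, -0.005, 0, 0, 0, 0, 0], [0.75, -0.005, 0, 0, 0, 0, 0], [0.75, -0.005, 0, 0, 0, 0, 0]]]}}

```text
time: 10.28
tool_pos: [0.5543, 0.0219, 0.2362]
ee_rot: [-3.141, -0.002, -0.163]
wrist_force: [-0.1, -0.4, 0.5]
width: 0.0703
```

```bash
python3 -c "
from al import *
p,im,d=snap('w10');al()
m=cardmask(im); mm=np.zeros_like(m); mm[205:300,200:310]=m[205:300,200:310]; print(rectfit(p,mm,.042))
cv2.imwrite('pics/w10.png',im[:,:,::-1])"
```

```text
10.2833 [0.5543 0.0219 0.2362] [-3.1415e+00 -1.9000e-03 -1.6290e-01] 0.07026631930999735
along -0.09463301816484179 lat 0.0003334981760287851 z 0.2360254006515635 F [-0.3 -0.1 -0.1] w 0.0707
(0.5460179443359375, 0.023307575225830077, np.float64(-0.165867797960642), 65.62914276123047, 51.528682708740234)
```

View pics/w10.png

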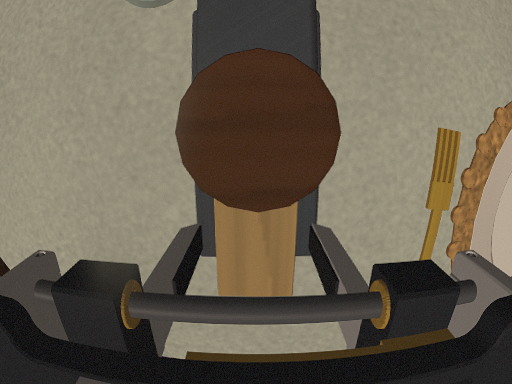

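Request:
{"op": "move_arm", "data": {"increments": [[[0.75, 0, 0, -0.1, 0, 0, 0], [0.75, 0, 0, -0.4, 0, 0, 0], [0.75, 0, 0, -0.7, 0, 0, 0], [0.75, 0, 0, -1, 0, 0, 0]]]}}

```text
time: 10.67
tool_pos: [0.5536, 0.0219, 0.3372]
ee_rot: [3.141, 0.0, -0.163]
wrist_force: [1.4, 0.1, 0.8]
width: 0.0701
```

Request:
{"op": "move_arm", "data": {"increments": [[[0, 0, 0, -0.2, 0, 0, 0], [0, 0, 0, -0.4, 0, 0, 0], [0, 0, 0, -0.45, 0, 0, 0], [0, 0, 0, -0.45, 0, 0, 0], [0, 0, 0, -0.45, 0, 0, 0]]]}}

```text
time: 11.08
tool_pos: [0.5537, 0.0219, 0.3802]
ee_rot: [3.141, 0.0, -0.163]
wrist_force: [0.2, -1.5, -1.0]
width: 0.0405
```

```bash
python3 -c "
from al import *
p,im,d=snap('w11');al()
im,d=robot.snapshot('top'); np.savez('pics/top11.npz',im=im,d=d)
big=cv2.resize(im[150:230,210:290],None,fx=7,fy=7,interpolation=cv2.INTER_CUBIC)[:,:,::-1]
cv2.imwrite('pics/t11.png',np.clip(big*1.6,0,255).astype(np.uint8))"
```

```text
11.0833 [0.5537 0.0219 0.3802] [ 3.1414e+00  3.0000e-04 -1.6280e-01] 0.04048139806652412
along -0.09523387486419492 lat 0.00029841595941133316 z 0.37918845407724344 F [-0.5 -0.5  0.2] w 0.0362
```

View pics/w11.png

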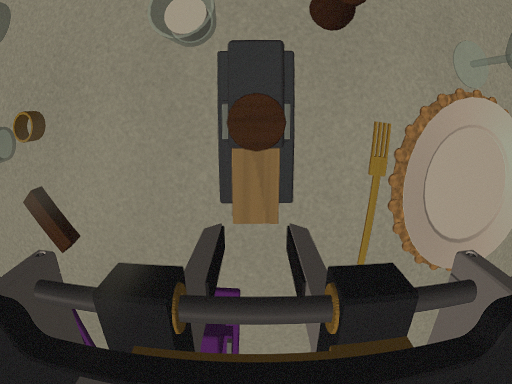

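View pics/t11.png

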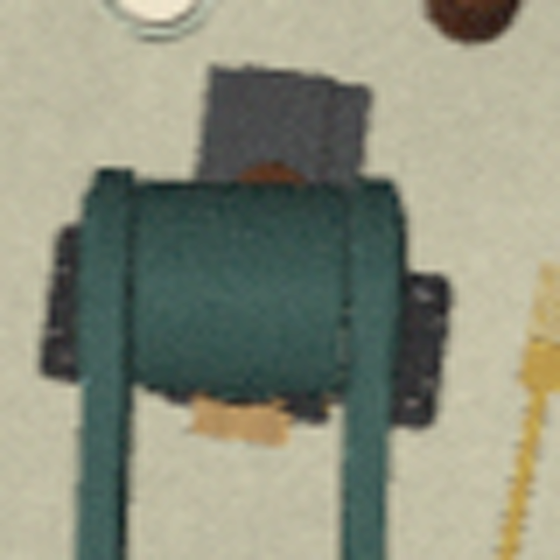

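```bash
python3 - <<'E'
from al import *
z=np.load("pics/w11.npz"); im=z['im']; p={k:z[k] for k in('mtx','R','t')}
r=(205,30,310,235)
h=cv2.cvtColor(im,cv2.COLOR_RGB2HSV)
m=((im.max(2)<100)|cardmask(im)|(np.abs(im.astype(int)-np.array([130,135,125])).sum(2)<0))
mm=m.copy(); 
roi=mm[r[1]:r[3],r[0]:r[2]].astype(np.uint8)
roi=cv2.morphologyEx(roi,cv2.MORPH_CLOSE,np.ones((3,3),np.uint8)); 
HOME=[q+np.array([-.0675,0,.036]) for q in CARD]
PP=PRESS+HOME
def cost(x):
    return np.abs(raster(wsil(p,PP,x),(r[0],r[1],r[2],222))-0).sum()
# fit on rows < 205 of press only
R=(205,30,310,206); target=m[R[1]:R[3],R[0]:R[2]].astype(float)
W=np.ones_like(target)
# fill guides
from scipy.ndimage import binary_fill_holes
target=cv2.morphologyEx(target.astype(np.uint8),cv2.MORPH_CLOSE,np.ones((9,9),np.uint8)).astype(float)
f=lambda x: np.abs(raster(wsil(p,PP,x),R)-target).sum()
x0=np.array([.6475,.0063,-.162]); s=minimize(f,x0,method='Nelder-Mead',options=dict(initial_simplex=[x0,x0+[.006,0,0],x0+[0,.006,0],x0+[0,0,.04]],xatol=1e-5)); print(s.x,s.fun,f(x0))
pose=s.x
big=cv2.resize(im[r[1]:r[3],r[0]:r[2]],None,fx=5.5,fy=2.9*1,interpolation=cv2.INTER_CUBIC)
big=cv2.resize(im[110:235,205:310],None,fx=4.7,fy=4.7,interpolation=cv2.INTER_CUBIC)[:,:,::-1]; big=np.clip(big*1.6,0,255).astype(np.uint8)
for q in wsil(p,PRESS[:1]+[PRESS[5]]+[PRESS[6]]+HOME,pose): cv2.polylines(big,[np.round((q+.5-[205,110])*4.7).astype(np.int32)],True,(0,255,0),1)
cv2.imwrite("pics/ov11.png",big)
# card rear edge along
c,s_=np.cos(pose[2]),np.sin(pose[2])
cm=cardmask(im)
e=[]
for u in range(236,277,4):
    col=h[150:240,u,1].astype(float); gz=np.diff(cv2.GaussianBlur(col[:,None],(1,5),0)[:,0]); v=150+np.argmin(gz)+.5
    e.append((u,v))
X=wplane(p,np.array(e),.042)[:,:2]-pose[:2]; print("rear edge along",(c*X[:,0]+s_*X[:,1]).round(4))
al(pose)
E
```

```text
[ 0.64511158  0.00656874 -0.1613841 ] 263.0235294117647 496.5019607843137
rear edge along [-0.1337 -0.1337 -0.1337 -0.1337 -0.1337 -0.1337 -0.1337 -0.1337 -0.1325
 -0.1337 -0.1337]
along -0.09284197922140953 lat 0.0004474595781203232 z 0.3786816248917444 F [ 0.3 -0.6 -0.6] w 0.0325
```

View pics/ov11.png

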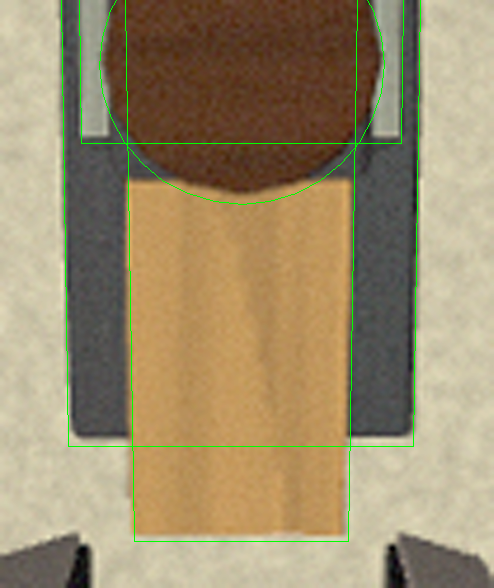

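Request:
{"op": "move_arm", "data": {"increments": [[[0, 0.2, 0, 0, 0, 0, 0], [0, 0.45, 0, 0, 0, 0, 0], [0, 0.65, 0, 0, 0, 0, 0], [0, 0.74, 0, 0, 0, 0, 0], [0, 0.74, 0, 0, 0, 0, 0], [0, 0.74, 0, 0, 0, 0, 0]]]}}

```text
time: 11.68
tool_pos: [0.6267, 0.01, 0.3791]
ee_rot: [3.141, 0.003, -0.163]
wrist_force: [-0.3, 0.2, -0.9]
width: 0.0007
```

```bash
python3 -c "
from al import *
p,im,d=snap('w12');al((.6468,.0064,-.162))
im,d=robot.snapshot('scene')
big=cv2.resize(im[120:240,210:310],None,fx=6,fy=5,interpolation=cv2.INTER_CUBIC)[:,:,::-1]
cv2.imwrite('pics/s12.png',np.clip(big*1.6,0,255).astype(np.uint8))"
```

```text
11.6833 [0.6267 0.01   0.3791] [ 3.1413  0.0034 -0.1629] 0.0007444523819537694
along -0.02081114133881743 lat 0.0003220605571387404 z 0.37968139041376747 F [-0.   0.3 -0.1] w 0.0005
```

View pics/s12.png

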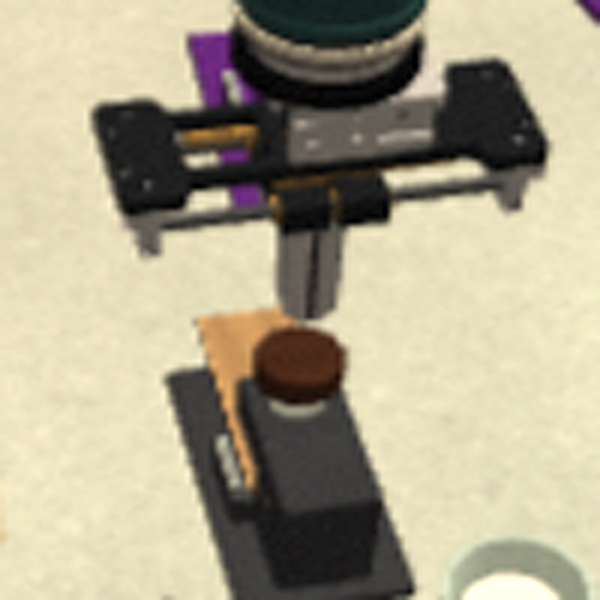

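View pics/w12.png

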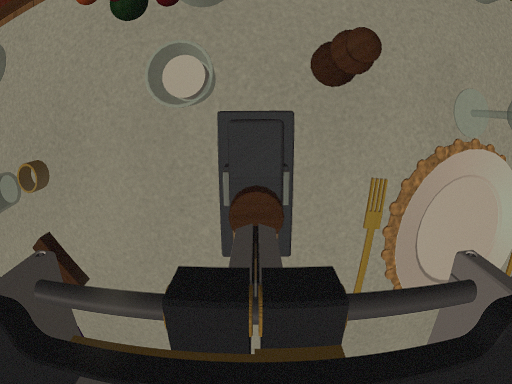

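Request:
{"op": "move_arm", "data": {"increments": [[[0, 0, 0, 0.1, 0, 0, 0], [0, 0, 0, 0.22, 0, 0, 0], [0, 0, 0, 0.33, 0, 0, 0], [0, 0, 0, 0.36, 0, 0, 0], [0, 0, 0, 0.38, 0, 0, 0], [0, 0, 0, 0.4, 0, 0, 0], [0, 0, 0, 0.42, 0, 0, 0], [0, 0, 0, 0.42, 0, 0, 0]]]}}

```text
time: 12.45
tool_pos: [0.6266, 0.01, 0.3393]
ee_rot: [3.142, -0.0, -0.163]
wrist_force: [-3.8, 0.9, 4.7]
width: 0.0007
```

Request:
{"op": "move_arm", "data": {"increments": [[[0, 0, 0, 0.02, 0, 0, 0], [0, 0, 0, 0.05, 0, 0, 0], [0, 0, 0, 0.08, 0, 0, 0], [0, 0, 0, 0.11, 0, 0, 0], [0, 0, 0, 0.13, 0, 0, 0], [0, 0, 0, 0.14, 0, 0, 0], [0, 0, 0, 0.14, 0, 0, 0]]]}}

```text
time: 13.03
tool_pos: [0.6267, 0.01, 0.3275]
ee_rot: [-3.142, -0.002, -0.163]
wrist_force: [-5.2, 0.6, 10.9]
width: 0.0003
```

```bash
python3 -c "
from al import *
al((.6468,.0064,-.162))"
```

```text
along -0.020437113716790002 lat 0.0002927992577606573 z 0.3275121105722674 F [-5.2  0.6 10.9] w 0.0003
```

Request:
{"op": "move_arm", "data": {"increments": [[[0, 0, 0, 0.02, 0, 0, 0], [0, 0, 0, 0.04, 0, 0, 0], [0, 0, 0, 0.05, 0, 0, 0], [0, 0, 0, 0.05, 0, 0, 0]]]}}

```text
time: 13.37
tool_pos: [0.6266, 0.01, 0.3236]
ee_rot: [-3.142, -0.003, -0.163]
wrist_force: [-7.7, 0.3, 14.1]
width: 0.0001
```

Request:
{"op": "move_arm", "data": {"increments": [[[0, 0, 0, 0.01, 0, 0, 0], [0, 0, 0, 0.02, 0, 0, 0], [0, 0, 0, 0.02, 0, 0, 0], [0, 0, 0, 0.02, 0, 0, 0]]]}}

```text
time: 13.7
tool_pos: [0.6264, 0.01, 0.3234]
ee_rot: [-3.141, -0.004, -0.163]
wrist_force: [-9.4, 1.3, 18.1]
width: 0.0003
```

Request:
{"op": "move_arm", "data": {"increments": [[[0, 0, 0, 0.01, 0, 0, 0], [0, 0, 0, 0.02, 0, 0, 0], [0, 0, 0, 0.02, 0, 0, 0], [0, 0, 0, 0.02, 0, 0, 0]]]}}

```text
time: 14.03
tool_pos: [0.6262, 0.01, 0.3233]
ee_rot: [-3.141, -0.005, -0.163]
wrist_force: [-10.8, 0.4, 24.4]
width: 0.0001
```

```bash
python3 -c "
from al import *
al((.6468,.0064,-.162))"
```

```text
along -0.02087970095025276 lat 0.00028117299894415103 z 0.32326815127296726 F [-10.8   0.4  24.4] w 0.0001
```

Request:
{"op": "move_arm", "data": {"increments": [[[0, 0, 0, 0, 0, 0, 0], [0, 0, 0, 0, 0, 0, 0], [0, 0, 0, 0, 0, 0, 0], [0, 0, 0, 0, 0, 0, 0], [0, 0, 0, 0, 0, 0, 0], [0, 0, 0, 0, 0, 0, 0], [0, 0, 0, 0, 0, 0, 0], [0, 0, 0, 0, 0, 0, 0]]]}}

```text
time: 14.7
tool_pos: [0.6262, 0.01, 0.3233]
ee_rot: [-3.141, -0.005, -0.163]
wrist_force: [-11.7, 0.5, 23.2]
width: 0.0001
```

Request:
{"op": "move_arm", "data": {"increments": [[[0, 0, 0, -0.05, 0, 0, 0], [0, 0, 0, -0.1, 0, 0, 0], [0, 0, 0, -0.16, 0, 0, 0], [0, 0, 0, -0.22, 0, 0, 0], [0, 0, 0, -0.28, 0, 0, 0], [0, 0, 0, -0.4, 0, 0, 0], [0, 0, 0, -0.55, 0, 0, 0], [0, 0, 0, -0.65, 0, 0, 0]]]}}

```text
time: 15.37
tool_pos: [0.6273, 0.0099, 0.3819]
ee_rot: [-3.141, -0.002, -0.163]
wrist_force: [-0.5, -0.1, 0.5]
width: 0.0007
```

Request:
{"op": "move_arm", "data": {"increments": [[[0, -0.2, 0, 0, 0, 0, 0], [0.3, -0.45, 0, 0, 0, 0, 0], [0.8, -0.65, 0, 0, 0, 0, 0], [0.8, -0.75, 0, 0, 0, 0, 0], [0.8, -0.75, 0, 0, 0, 0, 0], [0.8, -0.75, 0, 0, 0, 0, 0], [0.8, -0.75, 0, 0, 0, 0, 0]]]}}

```text
time: 15.95
tool_pos: [0.5536, 0.0219, 0.3807]
ee_rot: [3.142, -0.001, -0.163]
wrist_force: [0.0, 0.6, 0.1]
width: 0.0373
```

```bash
python3 -c "
from al import *
p,im,d=snap('w13');al((.6468,.0064,-.162))"
```

```text
15.95 [0.5536 0.0219 0.3807] [ 3.1415e+00 -1.0000e-03 -1.6300e-01] 0.03728214342707673
along -0.0943876782112264 lat 0.0002748583921968976 z 0.38051567374605455 F [-0.3 -0.6 -0.5] w 0.0409
```

View pics/w13.png

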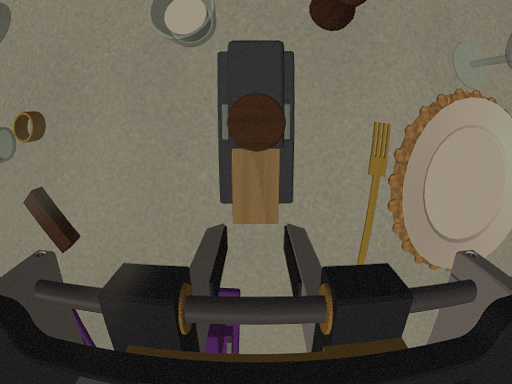

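Request:
{"op": "move_arm", "data": {"increments": [[[0.8, 0, 0, 0.15, 0, 0, 0], [0.8, 0, 0, 0.4, 0, 0, 0], [0.8, 0, 0, 0.7, 0, 0, 0], [0.8, 0, 0, 0.95, 0, 0, 0], [0.8, 0, 0, 1, 0, 0, 0], [0.8, 0, 0, 1, 0, 0, 0]]]}}

```text
time: 16.5
tool_pos: [0.5527, 0.0219, 0.2779]
ee_rot: [3.141, 0.006, -0.163]
wrist_force: [0.2, -0.0, 0.3]
width: 0.0748
```

Request:
{"op": "move_arm", "data": {"increments": [[[0.8, 0, 0, 0.15, 0, 0, 0], [0.8, 0, 0, 0.3, 0, 0, 0], [0.8, 0, 0, 0.4, 0, 0, 0], [0.8, 0, 0, 0.43, 0, 0, 0], [0.8, 0, 0, 0.43, 0, 0, 0], [0.8, 0, 0, 0.43, 0, 0, 0]]]}}

```text
time: 17.0
tool_pos: [0.5534, 0.022, 0.2389]
ee_rot: [-3.142, -0.002, -0.163]
wrist_force: [1.5, -0.0, 0.4]
width: 0.0753
```

```bash
python3 -c "
from al import *
al((.6468,.0064,-.162))"
```

```text
along -0.0946844133429962 lat 0.00034710699455334747 z 0.23886532322971946 F [ 1.5 -0.   0.4] w 0.0753
```

Request:
{"op": "move_arm", "data": {"increments": [[[0.8, 0, 0, 0.01, 0, 0, 0], [0.8, 0, 0, 0.022, 0, 0, 0], [0.6, 0, 0, 0.022, 0, 0, 0], [0.4, 0, 0, 0.022, 0, 0, 0], [0.4, 0, 0, 0.022, 0, 0, 0], [0.4, 0, 0, 0.022, 0, 0, 0], [0.4, 0, 0, 0.022, 0, 0, 0], [0.4, 0, 0, 0.022, 0, 0, 0]]]}}

```text
time: 17.67
tool_pos: [0.5529, 0.0221, 0.2356]
ee_rot: [3.142, -0.0, -0.163]
wrist_force: [-0.6, -0.1, 0.1]
width: 0.0514
```

```bash
python3 -c "
from al import *
p,im,d=snap('w14');al((.6468,.0064,-.162))"
```

```text
17.6667 [0.5529 0.0221 0.2356] [ 3.1415e+00 -2.0000e-04 -1.6280e-01] 0.051444795174695704
along -0.0952372045508999 lat 0.0003044704549185883 z 0.23562891292766475 F [-1.  -0.2 -0. ] w 0.0518
```

View pics/w14.png

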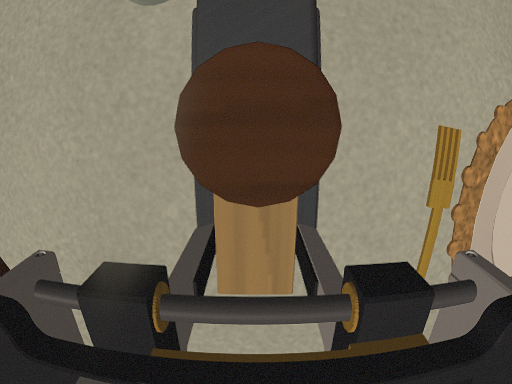

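Request:
{"op": "move_arm", "data": {"increments": [[[0.4, 0, 0, -0.02, 0, 0, 0], [0.4, 0, 0, -0.03, 0, 0, 0], [0.4, -0.1, 0, -0.03, 0, 0, 0], [0.4, -0.25, 0, -0.03, 0, 0, 0], [0.4, -0.45, 0, -0.03, 0, 0, 0], [0.4, -0.65, 0, -0.03, 0, 0, 0], [0.4, -0.8, 0, -0.03, 0, 0, 0], [0.4, -0.8, 0, -0.03, 0, 0, 0]]]}}

```text
time: 18.38
tool_pos: [0.471, 0.0356, 0.2379]
ee_rot: [3.141, 0.003, -0.162]
wrist_force: [0.3, 0.5, -0.6]
width: 0.0513
```

```bash
python3 -c "
from al import *
p,im,d=snap('w15');al((.6468,.0064,-.162))"
```

```text
18.3833 [0.471  0.0356 0.2379] [ 3.1414e+00  2.9000e-03 -1.6210e-01] 0.05131629343020456
along -0.17672794144148996 lat 0.0004612511883620128 z 0.23833622885513636 F [ 0.4 -0.3 -0.6] w 0.0517
```

View pics/w15.png

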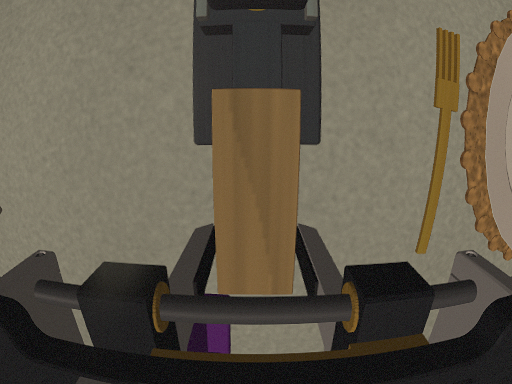

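Request:
{"op": "move_arm", "data": {"increments": [[[0.4, 0, 0, -0.1, 0, 0, 0], [0.4, 0, 0, -0.35, 0, 0, 0], [0.4, 0, 0, -0.65, 0, 0, 0], [0.4, 0, 0, -0.9, 0, 0, 0], [0.4, 0, 0, -1, 0, 0, 0]]]}}

```text
time: 18.85
tool_pos: [0.4754, 0.0349, 0.3438]
ee_rot: [-3.141, -0.009, -0.163]
wrist_force: [0.4, 0.1, -0.6]
width: 0.0515
```

Request:
{"op": "move_arm", "data": {"increments": [[[0.4, 0.02, 0.1, -0.05, 0, 0, 0], [0.4, 0.06, 0.35, -0.1, 0, 0, 0], [0.4, 0.12, 0.7, -0.15, 0, 0, 0], [0.4, 0.18, 1, -0.15, 0, 0, 0]]]}}

```text
time: 19.18
tool_pos: [0.4754, -0.0683, 0.3533]
ee_rot: [3.141, 0.0, -0.162]
wrist_force: [1.1, -0.0, 0.2]
width: 0.0519
```

Request:
{"op": "move_arm", "data": {"increments": [[[0.4, 0.06, 0.35, 0, 0, 0, 0], [0.4, 0.12, 0.7, 0, 0, 0, 0], [0.4, 0.18, 1, 0, 0, 0, 0]]]}}

```text
time: 19.43
tool_pos: [0.4764, -0.1709, 0.3518]
ee_rot: [3.141, 0.003, -0.164]
wrist_force: [0.3, -0.2, -0.2]
width: 0.0514
```

Request:
{"op": "move_arm", "data": {"increments": [[[0.4, 0.06, 0.35, 0, 0, 0, 0], [0.4, 0.12, 0.65, 0, 0, 0, 0], [0.4, 0.16, 0.9, 0, 0, 0, 0], [0.4, 0.18, 1, 0, 0, 0, 0], [0.4, 0.18, 1.0, 0, 0, 0, 0], [0.4, 0.18, 1.0, 0, 0, 0, 0]]]}}

```text
time: 19.93
tool_pos: [0.4784, -0.2698, 0.3523]
ee_rot: [-3.14, 0.002, -0.164]
wrist_force: [-0.6, 0.7, -0.4]
width: 0.0515
```

```bash
python3 -c "
from al import *
p,im,d=snap('w16')"
```

```text
19.9333 [ 0.4784 -0.2698  0.3523] [-3.1398e+00  2.1000e-03 -1.6370e-01] 0.05154765581196573
```

View pics/w16.png

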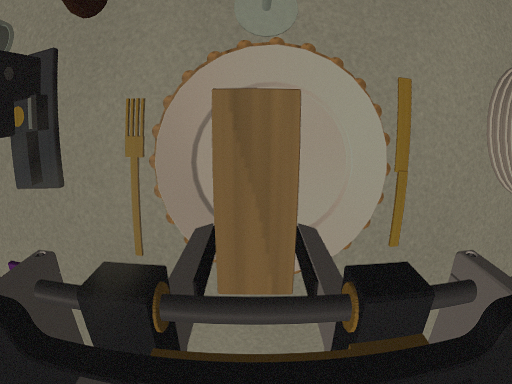

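```bash
python3 - <<'E'
from al import *
from scipy.optimize import least_squares
z=np.load("pics/w16.npz"); im=z['im']; p={k:z[k] for k in('mtx','R','t')}
h=cv2.cvtColor(im,cv2.COLOR_RGB2HSV); br=(h[...,1]>90)&(h[...,0]<32)&(h[...,0]>10)
for n,(u0,u1,v0,v1) in dict(fork=(118,150,96,253),forkhandle=(118,150,165,253),knife=(385,414,78,245)).items():
    m=np.zeros_like(br,np.uint8); m[v0:v1,u0:u1]=br[v0:v1,u0:u1]
    v,u=np.nonzero(m); X=wplane(p,np.c_[u,v],.005)[:,:2]
    (cx,cy),(a,b),_=cv2.minAreaRect((X*1000).astype(np.float32))
    c=X.mean(0); V=np.linalg.svd(X-c)[2][0]; V*=np.sign(V[0]); print(n,"pca yaw",np.arctan2(V[1],V[0]),"mid",(cx,cy),a,b)
    # centreline by rows
    for f in ("mid",):
        C=np.array([((u[v==r].min()+u[v==r].max())/2,r) for r in np.unique(v)]); Y=wplane(p,C,.005)[:,:2]; q=np.polyfit(Y[:,0],Y[:,1],1); print("   line yaw",np.arctan(q[0]))
# plate inner white edge vs mat: white mask boundary
wm=((im.min(2)>95)&(h[...,1]<50)).astype(np.uint8)
wm[:,:150]=0; wm[:,395:]=0; wm[:38]=0; wm[225:]=0
pts=[]
for a in np.radians(np.r_[np.arange(150,391,2)]):
    # rays from plate px centre (271,155) outwards (image angle)
    for r in range(125,90,-1):
        u=271+r*np.cos(a); v=155+r*np.sin(a)
        if 0<=int(v)<225 and wm[int(round(v)),int(round(u))]: pts.append((u,v)); break
pts=np.array(pts); X=wplane(p,pts,.021)[:,:2]
f=least_squares(lambda q:np.hypot(X[:,0]-q[0],X[:,1]-q[1])-q[2],[.5,-.29,.13],loss='soft_l1',f_scale=.002); print("rim",f.x,len(pts),np.median(np.abs(f.fun)))
# mat outer edge
v,u=np.nonzero(br[30:230,145:395]); U=np.c_[u+145,v+30]; 
X=wplane(p,U,.003)[:,:2]; r=np.hypot(*(X-f.x[:2]).T); k=(r>.125)&(r<.15); X=X[k]
g=least_squares(lambda q:np.hypot(X[:,0]-q[0],X[:,1]-q[1])-q[2],[.5,-.29,.138],loss='soft_l1',f_scale=.002); print("mat",g.x,k.sum())
big=cv2.resize(im[30:290,100:420],None,fx=2.3,fy=2.3)[:,:,::-1].copy()
for rr,zz in((.13,.021),(.085,.008)):
    a=np.linspace(0,6.283,100); q=wproj(p,np.c_[f.x[0]+rr*np.cos(a),f.x[1]+rr*np.sin(a),zz+0*a]); cv2.polylines(big,[np.round((q+.5-[100,30])*2.3).astype(np.int32)],True,(0,255,0),1)
cv2.imwrite("pics/ov16.png",big)
E
```

```text
fork pca yaw -0.2276917763268444 mid (510.0313415527344, -133.8426055908203) 31.018508911132812 191.7949676513672
   line yaw -0.22989755310951454
forkhandle pca yaw -0.22912364541308344 mid (472.2381286621094, -119.98091888427734) 11.053114891052246 113.25707244873047
   line yaw -0.22846061769547263
knife pca yaw -0.13931296440582616 mid (479.0189208984375, -439.70361328125) 34.36549758911133 209.04737854003906
   line yaw -0.1363155138197438
rim [ 0.50442743 -0.29332958  0.1389269 ] 121 0.0015909167145266578
mat [ 0.49846731 -0.2921073   0.13893102] 1622
```

View pics/ov16.png

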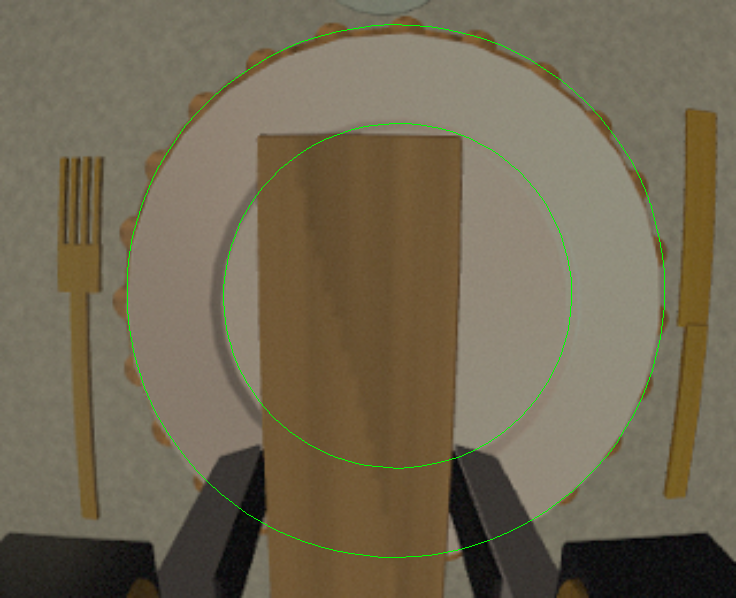

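```bash
python3 - <<'E'
from al import *
z=np.load("pics/w16.npz"); im=z['im']; p={k:z[k] for k in('mtx','R','t')}
h=cv2.cvtColor(im,cv2.COLOR_RGB2HSV); br=(h[...,1]>90)&(h[...,0]<32)&(h[...,0]>10)
def edges(n,u0,u1,v0,v1):
    for nm,f in (("L",np.min),("R",np.max)):
        C=[]
        for r in range(v0,v1):
            u=np.nonzero(br[r,u0:u1])[0]
            if len(u)>1: C.append((u0+f(u),r))
        Y=wplane(p,np.array(C),.005)[:,:2]; q=np.polyfit(Y[:,0],Y[:,1],1); print(n,nm,"yaw",round(np.arctan(q[0]),4),"res",np.std(Y[:,1]-np.polyval(q,Y[:,0])).round(5),"x",Y[:,0].min().round(3),Y[:,0].max().round(3),"y@.48",np.polyval(q,.48).round(4))
edges("blade",385,414,82,168); edges("khandle",385,414,175,242); edges("fhandle",118,150,162,250); edges("fhead",118,150,100,155)
# same from top image, at native res
t,d=load("top0"); P=robot.camera_params("top"); C0=-P['R'].T@P['t']
th=cv2.cvtColor(t,cv2.COLOR_RGB2HSV); b=(th[...,1]>70)&(th[...,0]<32)&(th[...,0]>12)
def tp(uv,zz):
    r=np.c_[(uv-P['mtx'][:2,2])/P['mtx'][0,0],np.ones(len(uv))]@P['R']; return C0+r*((zz-C0[2])/r[:,2])[:,None]
for n,(u0,v0,u1,v1) in dict(fhandle=(276,206,294,240),blade=(364,192,380,220),khandle=(364,222,380,248)).items():
    C=[]
    for r in range(v0,v1):
        u=np.nonzero(b[r,u0:u1])[0]
        if len(u)>1: C.append((u0+(u.min()+u.max())/2,r))
    Y=tp(np.array(C,float),.005)[:,:2]; q=np.polyfit(Y[:,0],Y[:,1],1); print("top",n,np.arctan(q[0]))
E
```

```text
blade L yaw -0.2369 res 0.00528 x 0.477 0.576 y@.48 -0.4316
blade R yaw -0.1585 res 0.00051 x 0.473 0.575 y@.48 -0.4561
khandle L yaw -0.1426 res 0.0019 x 0.38 0.467 y@.48 -0.4418
khandle R yaw -0.1597 res 0.00044 x 0.377 0.463 y@.48 -0.4567
fhandle L yaw -0.2266 res 0.00043 x 0.422 0.532 y@.48 -0.1169
fhandle R yaw -0.2373 res 0.00164 x 0.421 0.529 y@.48 -0.1265
fhead L yaw -0.238 res 0.00035 x 0.542 0.604 y@.48 -0.1087
fhead R yaw -0.22 res 0.00029 x 0.538 0.599 y@.48 -0.1341
top fhandle -0.3650917542390459
top blade -0.2175780065536338
top khandle -0.16044115268738116
```

Request:
{"op": "move_arm", "data": {"increments": [[[0.4, -0.02, 0.1, 0.1, 0, 0, 0.01], [0.4, -0.02, 0.17, 0.3, 0, 0, 0.019], [0.4, -0.02, 0.17, 0.6, 0, 0, 0.019], [0.4, -0.02, 0.17, 0.85, 0, 0, 0.019], [0.4, -0.02, 0.17, 1, 0, 0, 0.019], [0.4, -0.02, 0.17, 1, 0, 0, 0.019], [0.4, -0.02, 0.17, 1, 0, 0, 0.019]]]}}

```text
time: 20.57
tool_pos: [0.4735, -0.2852, 0.2524]
ee_rot: [-3.141, 0.002, -0.192]
wrist_force: [0.9, 0.7, -0.2]
width: 0.0514
```

```bash
python3 - <<'E'
from al import *
p,im,d=snap('w17'); print(robot.get_obs()['wrist_force'])
big=cv2.resize(im[0:300,60:440],None,fx=1.9,fy=1.9)[:,:,::-1].copy()
for rr,zz in((.13,.021),(.085,.008),(.145,.002)):
    a=np.linspace(0,6.283,100); q=wproj(p,np.c_[.5+rr*np.cos(a),-.2912+rr*np.sin(a),zz+0*a]); cv2.polylines(big,[np.round((q+.5-[60,0])*1.9).astype(np.int32)],True,(0,255,0),1)
cv2.imwrite("pics/ov17.png",np.clip(big*1.4,0,255).astype(np.uint8))
E
```

```text
20.5667 [ 0.4735 -0.2852  0.2524] [-3.1406e+00  2.3000e-03 -1.9170e-01] 0.05144241464901706
[-0.04893946 -0.01861181  0.13175773]
```

View pics/ov17.png

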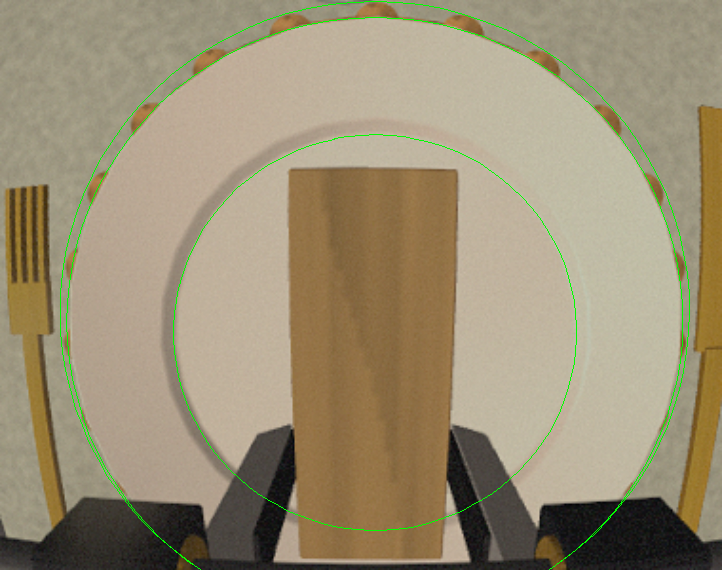

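Request:
{"op": "move_arm", "data": {"increments": [[[0.4, 0, 0, 0.08, 0, 0, 0], [0.4, 0, 0, 0.2, 0, 0, 0], [0.4, 0, 0, 0.3, 0, 0, 0], [0.4, 0, 0, 0.37, 0, 0, 0], [0.4, 0, 0, 0.4, 0, 0, 0], [0.4, 0, 0, 0.41, 0, 0, 0], [0.4, 0, 0, 0.41, 0, 0, 0]]]}}

```text
time: 21.2
tool_pos: [0.4738, -0.2862, 0.212]
ee_rot: [-3.141, 0.001, -0.193]
wrist_force: [0.4, 0.9, -0.6]
width: 0.0511
```

Request:
{"op": "move_arm", "data": {"increments": [[[0.4, 0, 0, 0.005, 0, 0, 0], [0.4, 0, 0, 0.01, 0, 0, 0], [0.4, 0, 0, 0.01, 0, 0, 0], [0.4, 0, 0, 0.01, 0, 0, 0]]]}}

```text
time: 21.53
tool_pos: [0.4739, -0.2863, 0.2119]
ee_rot: [3.141, -0.001, -0.193]
wrist_force: [-0.2, -0.2, -0.5]
width: 0.0515
```

```bash
python3 -c "
from al import *
al()"
```

```text
along -0.12411092574659327 lat -0.3167286180966431 z 0.2118593136398 F [-0.2 -0.2 -0.5] w 0.0515
```

Request:
{"op": "move_arm", "data": {"increments": [[[0.4, 0, 0, 0.007, 0, 0, 0], [0.4, 0, 0, 0.014, 0, 0, 0], [0.4, 0, 0, 0.021, 0, 0, 0], [0.4, 0, 0, 0.025, 0, 0, 0], [0.4, 0, 0, 0.025, 0, 0, 0]]]}}

```text
time: 21.95
tool_pos: [0.4738, -0.2861, 0.2088]
ee_rot: [-3.142, 0.0, -0.193]
wrist_force: [-0.7, -0.5, -0.2]
width: 0.0513
```

Request:
{"op": "move_arm", "data": {"increments": [[[0.4, 0, 0, 0.005, 0, 0, 0], [0.4, 0, 0, 0.01, 0, 0, 0], [0.4, 0, 0, 0.01, 0, 0, 0], [0.4, 0, 0, 0.01, 0, 0, 0]]]}}

```text
time: 22.28
tool_pos: [0.4738, -0.2862, 0.208]
ee_rot: [3.142, 0.0, -0.193]
wrist_force: [-0.4, 0.1, -0.9]
width: 0.0518
```

```bash
python3 -c "
from al import *
al()"
```

```text
along -0.12424450196134565 lat -0.31666751538469323 z 0.2079530058477569 F [-0.4  0.1 -0.9] w 0.0518
```

Request:
{"op": "move_arm", "data": {"increments": [[[0.4, 0, 0, 0.005, 0, 0, 0], [0.4, 0, 0, 0.005, 0, 0, 0], [0.4, 0, 0, 0.005, 0, 0, 0]]]}}

```text
time: 22.53
tool_pos: [0.4738, -0.2862, 0.2075]
ee_rot: [3.142, -0.0, -0.193]
wrist_force: [-0.5, -0.2, -0.8]
width: 0.0515
```

Request:
{"op": "move_arm", "data": {"increments": [[[0.4, 0, 0, 0.005, 0, 0, 0], [0.4, 0, 0, 0.005, 0, 0, 0], [0.4, 0, 0, 0.005, 0, 0, 0]]]}}

```text
time: 22.78
tool_pos: [0.4738, -0.2862, 0.207]
ee_rot: [3.141, 0.0, -0.193]
wrist_force: [-0.1, 1.2, -0.6]
width: 0.0514
```

```bash
python3 -c "
from al import *
al()"
```

```text
along -0.12425282180634707 lat -0.31669087911211524 z 0.20697233236288734 F [-0.1  1.2 -0.6] w 0.0514
```

Request:
{"op": "move_arm", "data": {"increments": [[[0.4, 0, 0, 0.005, 0, 0, 0], [0.4, 0, 0, 0.005, 0, 0, 0], [0.4, 0, 0, 0.005, 0, 0, 0]]]}}

```text
time: 23.03
tool_pos: [0.4738, -0.2862, 0.2064]
ee_rot: [3.142, 0.0, -0.193]
wrist_force: [0.6, -0.5, -0.5]
width: 0.0516
```

Request:
{"op": "move_arm", "data": {"increments": [[[0.4, 0, 0, 0.005, 0, 0, 0], [0.4, 0, 0, 0.005, 0, 0, 0], [0.4, 0, 0, 0.005, 0, 0, 0]]]}}

```text
time: 23.28
tool_pos: [0.4738, -0.2862, 0.2059]
ee_rot: [3.142, 0.0, -0.193]
wrist_force: [-0.7, -0.3, -0.2]
width: 0.0516
```

```bash
python3 -c "
from al import *
al()
print(robot.get_obs()['ee_rot'], robot.get_obs()['wrist_torque'])"
```

```text
along -0.12425125883343949 lat -0.31666230290374064 z 0.20594711432666818 F [-0.7 -0.3 -0.2] w 0.0516
[ 3.14151315e+00  3.20078949e-05 -1.92623288e-01] [ 0.00833225  0.00420135 -0.02799968]
```

Request:
{"op": "move_arm", "data": {"increments": [[[0.4, 0, 0, 0.005, 0, 0, 0], [0.4, 0, 0, 0.005, 0, 0, 0], [0.4, 0, 0, 0.005, 0, 0, 0]]]}}

```text
time: 23.53
tool_pos: [0.4738, -0.2862, 0.2054]
ee_rot: [3.142, 0.0, -0.193]
wrist_force: [0.3, 0.5, -1.4]
width: 0.0513
```

```bash
python3 -c "
from al import *
al()
p,im,d=snap('w18')
im,d=robot.snapshot('scene')
big=cv2.resize(im[150:260,90:220],None,fx=6,fy=5.4,interpolation=cv2.INTER_CUBIC)[:,:,::-1]
cv2.imwrite('pics/s18.png',np.clip(big*1.5,0,255).astype(np.uint8))"
```

```text
along -0.12424832210060084 lat -0.31668686552833364 z 0.20541497046380822 F [ 0.3  0.5 -1.4] w 0.0513
23.5333 [ 0.4738 -0.2862  0.2054] [ 3.1416e+00  1.0000e-04 -1.9270e-01] 0.051306378701914984
```

View pics/s18.png

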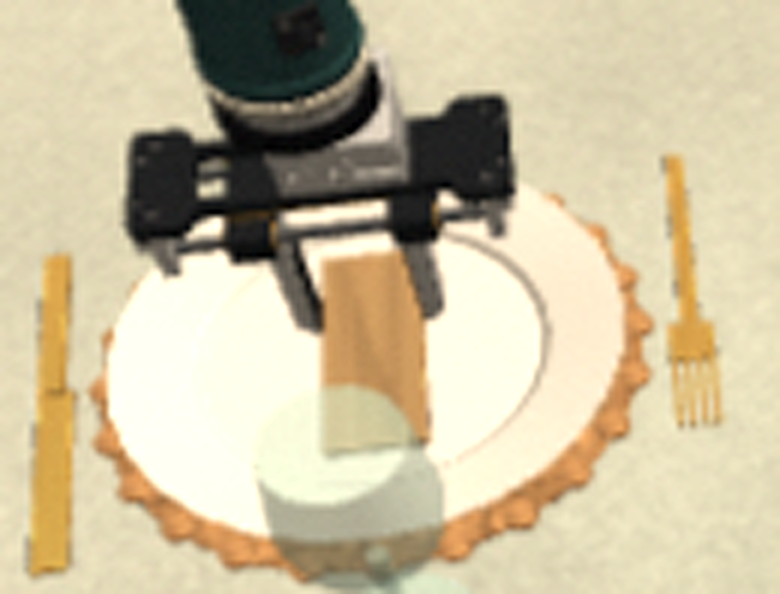

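View pics/w18.png

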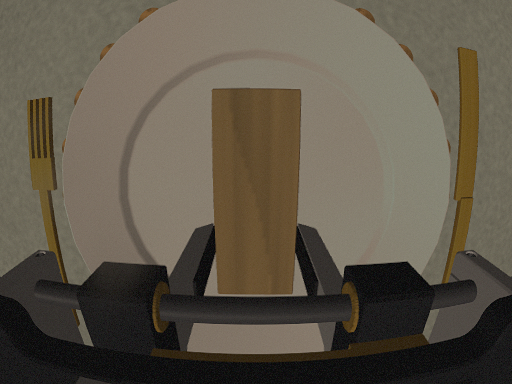

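Request:
{"op": "move_arm", "data": {"increments": [[[0.4, 0, 0, 0.005, 0, 0, 0], [0.4, 0, 0, 0.005, 0, 0, 0], [0.4, 0, 0, 0.005, 0, 0, 0]]]}}

```text
time: 23.88
tool_pos: [0.4738, -0.2862, 0.205]
ee_rot: [3.142, 0.0, -0.193]
wrist_force: [-0.6, 0.5, 0.1]
width: 0.0513
```

Request:
{"op": "move_arm", "data": {"increments": [[[0.4, 0, 0, 0.005, 0, 0, 0], [0.4, 0, 0, 0.005, 0, 0, 0], [0.4, 0, 0, 0.005, 0, 0, 0]]]}}

```text
time: 24.13
tool_pos: [0.4738, -0.2862, 0.2046]
ee_rot: [3.141, -0.0, -0.193]
wrist_force: [-0.3, 0.6, -0.8]
width: 0.0512
```

```bash
python3 -c "
from al import *
al(); al(); 
z=np.load('pics/w18.npz'); p={k:z[k] for k in('mtx','R','t')}; d=z['d']
# world z of patches from fisheye depth (along optical axis)
def wz(u0,u1,v0,v1):
    v,u=np.mgrid[v0:v1,u0:u1]; uv=np.c_[u.ravel(),v.ravel()].astype(float); e=uv-p['mtx'][:2,2]; r=np.hypot(*e.T); th=r/p['mtx'][0,0]
    ray=np.c_[e/np.maximum(r,1e-9)[:,None]*np.tan(th)[:,None],np.ones(len(r))]*d[v0:v1,u0:u1].reshape(-1,1); X=(ray-p['t'])@p['R']; ok=d[v0:v1,u0:u1].ravel()>0; return np.median(X[ok,2]),np.mean(X[ok,2]),ok.sum()
print('card front',wz(225,290,95,130),'card mid',wz(225,285,150,200),'floor',wz(160,200,100,180),wz(312,360,100,180),'floorfront',wz(220,290,66,82))"
```

```text
along -0.12419806337885114 lat -0.316690131969646 z 0.20460465040040643 F [-0.3  0.6 -0.8] w 0.0512
along -0.12419806337885114 lat -0.316690131969646 z 0.20460465040040643 F [-0.3  0.6 -0.8] w 0.0512
card front (np.float64(0.01115903774510329), np.float64(0.011158258853356046), np.int64(2267)) card mid (np.float64(0.011159534400382799), np.float64(0.011157463594288337), np.int64(2989)) floor (np.float64(0.00455488875274041), np.float64(0.004554000342454649), np.int64(3182)) (np.float64(0.004398538542922), np.float64(0.004417550377399297), np.int64(3823)) floorfront (np.float64(0.004507868680293194), np.float64(0.004484347608796288), np.int64(1115))
```

```bash
cat > wd.py <<'E'
from al import *
def wz(p,d,u0,u1,v0,v1):
    v,u=np.mgrid[v0:v1,u0:u1]; uv=np.c_[u.ravel(),v.ravel()].astype(float); e=uv-p['mtx'][:2,2]; r=np.hypot(*e.T); th=r/p['mtx'][0,0]
    ray=np.c_[e/np.maximum(r,1e-9)[:,None]*np.tan(th)[:,None],np.ones(len(r))]*d[v0:v1,u0:u1].reshape(-1,1); X=(ray-p['t'])@p['R']; ok=d[v0:v1,u0:u1].ravel()>0; return round(np.median(X[ok,2])*1000,2)
def chk(n):
    p,im,d=snap(n); al(); f=wz(p,d,160,200,100,180),wz(p,d,312,360,100,180),wz(p,d,220,290,66,82)
    print('card',wz(p,d,225,290,95,130),wz(p,d,225,285,150,200),wz(p,d,230,282,230,285),'floor',f)
E
python3 -c "
from wd import *
chk('w19')"
```

```text
24.1333 [ 0.4738 -0.2862  0.2046] [ 3.1414e+00 -2.0000e-04 -1.9260e-01] 0.051157466324620406
along -0.12418987829086356 lat -0.31667729704719527 z 0.2045936179487512 F [-0.  -0.1 -0.7] w 0.0511
card 10.47 10.45 10.38 floor (np.float64(4.52), np.float64(4.44), np.float64(4.53))
```

Request:
{"op": "move_arm", "data": {"increments": [[[0.5, 0, 0, 0, 0, 0, 0], [0.6, 0, 0, 0, 0, 0, 0], [0.65, 0, 0, 0, 0, 0, 0], [0.7, 0, 0, 0, 0, 0, 0], [0.7, 0, 0, 0, 0, 0, 0], [0.7, 0, 0, 0, 0, 0, 0]]]}}

```text
time: 24.68
tool_pos: [0.4738, -0.2862, 0.2045]
ee_rot: [3.141, -0.0, -0.193]
wrist_force: [0.0, -0.4, 0.3]
width: 0.0659
```

```bash
python3 -c "
from wd import *
chk('w20')"
```

```text
24.6833 [ 0.4738 -0.2862  0.2045] [ 3.1414e+00 -1.0000e-04 -1.9270e-01] 0.06588039197301727
along -0.12422253204253628 lat -0.31670838556732683 z 0.20452729147529555 F [0.2 0.2 0.2] w 0.0658
card 10.49 10.4 10.42 floor (np.float64(4.53), np.float64(4.42), np.float64(4.54))
```

View pics/w20.png

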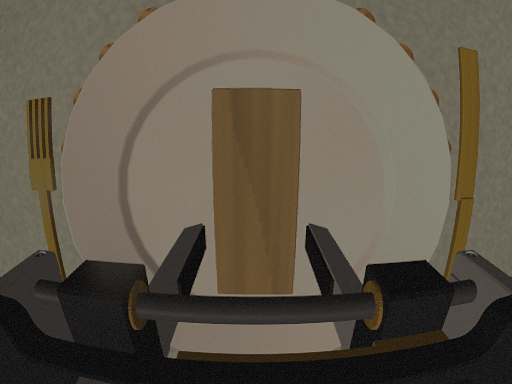

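Card is released and did not move on release (same pixels, same depth). Retreat upward and check.

Request:
{"op": "move_arm", "data": {"increments": [[[0.7, 0, 0, -0.1, 0, 0, 0], [0.7, 0, 0, -0.4, 0, 0, 0], [0.7, 0, 0, -0.7, 0, 0, 0], [0.7, 0, 0, -1, 0, 0, 0]]]}}

```text
time: 25.07
tool_pos: [0.4736, -0.286, 0.3059]
ee_rot: [-3.141, 0.001, -0.193]
wrist_force: [0.2, -0.9, -0.3]
width: 0.0661
```

Request:
{"op": "move_arm", "data": {"increments": [[[0.7, -0.2, 0, -0.2, 0, 0, 0], [0.7, -0.4, 0, -0.4, 0, 0, 0], [0.7, -0.6, 0, -0.6, 0, 0, 0], [0.7, -0.8, 0, -0.8, 0, 0, 0], [0.7, -0.8, 0, -0.8, 0, 0, 0]]]}}

```text
time: 25.48
tool_pos: [0.3936, -0.2706, 0.3905]
ee_rot: [3.136, -0.008, -0.194]
wrist_force: [1.4, -0.1, -0.4]
width: 0.0662
```

```bash
python3 - <<'E'
from wd import *
p,im,d=snap('w21')
m=cardmask(im); 
mm=np.zeros_like(m); mm[60:240,210:310]=m[60:240,210:310]
mm=cv2.morphologyEx(mm.astype(np.uint8),cv2.MORPH_OPEN,np.ones((5,5),np.uint8))
print("card",rectfit(p,mm,.014))
for n in("top","scene"):
    t,_=robot.snapshot(n); a=cv2.resize(t,None,fx=1.5,fy=1.5)[:,:,::-1]; cv2.imwrite(f"pics/{n}21.png",a)
E
```

```text
25.4833 [ 0.3936 -0.2706  0.3905] [ 3.1363 -0.0077 -0.1939] 0.0662212969921299
card (0.488524658203125, -0.2886836242675781, np.float64(-0.19691599521322178), 108.29082489013672, 50.87103271484375)
```

View pics/w21.png

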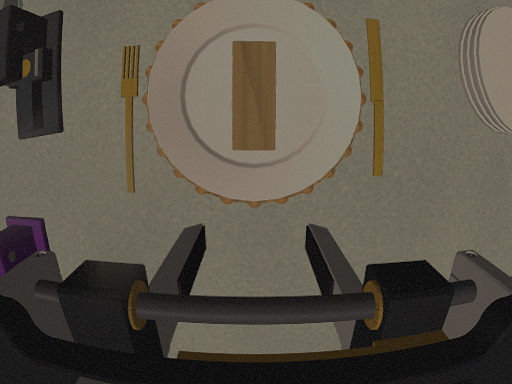

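View pics/scene21.png

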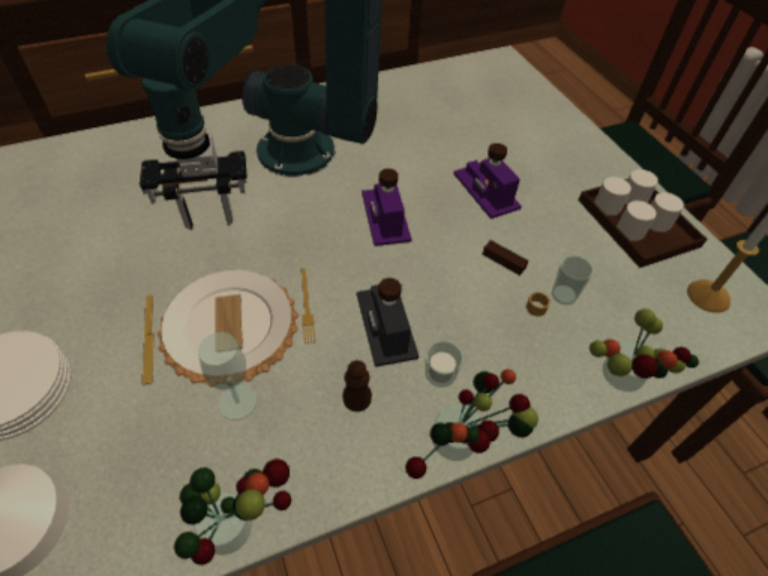

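```bash
python3 - <<'E'
from wd import *
z=np.load("pics/w21.npz"); im=z['im']; p={k:z[k] for k in('mtx','R','t')}
m=cardmask(im); mm=np.zeros_like(m); mm[25:175,215:300]=m[25:175,215:300]
print("card",rectfit(p,cv2.morphologyEx(mm.astype(np.uint8),cv2.MORPH_OPEN,np.ones((5,5),np.uint8)),.014))
h=cv2.cvtColor(im,cv2.COLOR_RGB2HSV); br=(h[...,1]>90)&(h[...,0]<32)&(h[...,0]>10)
for n,u0,u1,v0,v1 in (("fork",115,143,45,190),("fhandle",115,143,100,190),("knife",362,388,20,175),("khandle",362,388,104,174),("blade",362,388,22,98)):
    for nm,f in (("L",np.min),("R",np.max)):
        C=np.array([(u0+f(u),r) for r in range(v0,v1) for u in [np.nonzero(br[r,u0:u1])[0]] if len(u)>1]); Y=wplane(p,C,.005)[:,:2]; q=np.polyfit(Y[:,0],Y[:,1],1); print(n,nm,round(np.arctan(q[0]),3),np.std(Y[:,1]-np.polyval(q,Y[:,0])).round(5))
# plate rim with whiteness
wm=((im.min(2)>90)&(h[...,1]<45))
X=[]
for a in np.radians(np.arange(0,360,2)):
    for r in range(120,95,-1):
        u=int(round(254+r*np.cos(a))); v=int(round(98+r*np.sin(a)))
        if 0<=v<384 and wm[v,u]: X.append((u,v)); break
Y=wplane(p,np.array(X),.021)[:,:2]
from scipy.optimize import least_squares
f=least_squares(lambda q:np.hypot(Y[:,0]-q[0],Y[:,1]-q[1])-q[2],[.5,-.29,.13],loss='soft_l1',f_scale=.001); print("rim",f.x,len(X))
E
```

```text
card (0.50027294921875, -0.29102740478515626, np.float64(-0.19691599521322178), 132.25045776367188, 50.87103271484375)
fork L -0.181 0.00207
fork R -0.279 0.0025
fhandle L -0.223 0.00042
fhandle R -0.25 0.00211
knife L -0.122 0.00459
knife R -0.154 0.00045
khandle L -0.133 0.00273
khandle R -0.16 0.00033
blade L -0.215 0.00356
blade R -0.16 0.00043
rim [ 0.49540296 -0.29028503  0.14330642] 174
```

```bash
python3 -c "
from bench import robot
print(robot.get_obs()['time']); print(robot.close_job())"
```

```text
25.6333
the job is handed in; nothing more can be done
None
```

The card was slid fully home in the grey press and released. I pushed the knob to the bottom and held it there about 1 s at up to 24 N, then let it rise. After that I drew the card out, lowered it onto the plate until it rested there, and let go. The job was handed in at 25.6 s.

**Checks that agreed:**
- **Card home:** there was firm contact at the stop (about 9 N), and the card's rear edge was where it should be. The knob stopped at exactly 18 mm of travel.
- **Position on the plate:** the card lies at (0.500, -0.291). The plate's centre, from the cork mat fit and a rim overlay, is within about 1 mm of that.
- **Release:** the depth picture showed no change when the fingers opened. In the last camera views the other tableware looks where it was.

**Checks that disagreed:**
- **Cutlery direction:** the fork measures about -0.23 rad and the knife about -0.16 rad, so they are not quite parallel. I laid the card at -0.197 rad, about 2° off each.
- **Height at the plate:** when the card came to rest, the arm's readings put the fingertips about 3 mm below the plate floor, with no contact force. I judged the touchdown from the wrist camera's depth instead. That depth also read about 3.5 mm low, but the card's top stood 6 mm above the floor, which is the card's thickness.
- **Rim fits:** two automatic fits of the plate rim latched onto the cork edge, so I did not use them.

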